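# Set out a cytometry run kit on its colour-coded stations

### The job

Set out the kit for the next run of the flow cytometer: stand each of the four items in the station of its own colour - the red-capped vial in the small round red one, the purple-capped bottle in the larger round purple one, the green tube rack in the long green one and the yellow slide box in the rectangular yellow one, each resting flat on the station's floor inside the rim. Never let an item tip over, and leave the amber jar and the computer mouse where they are.

Things in the scene. Friction and masses are not known exactly. Their poses are not given: they have to be found in the camera images.
- vial_mid (a point): white round vial with a red band and red screw cap, standing upright: body 30 mm in diameter, 48 mm high, then the cap 33 mm in diameter, 18 mm high; 66 mm high overall, about 60 g. The point is on its axis half-way up, 33 mm above its underside; z up along its axis. Goes in the red station
- bottle_mid (a point): white round bottle with a purple band and purple cap, standing upright: body 46 mm in diameter up to 60 mm, then a shoulder and a cap 32 mm in diameter; 88 mm high overall, about 160 g. The point is on its axis half-way up, 44 mm above its underside; z up along its axis. Goes in the purple station
- tube_rack_mid (a point): green block, 100 mm long (its x) by 36 mm wide (its y) by 50 mm high, holding five fixed white-capped tubes in a line along x down the middle, their tops 68 mm above its underside; about 150 g. Grasped across its 36 mm width. The point is over its centre, 34 mm above its underside; z up. Goes in the green station, either way round
- slide_box_mid (a point): yellow closed box with a grey seam and a small blank paper label on top, 64 mm long (its x) by 44 mm wide (its y) by 66 mm high, lid fixed shut; about 120 g. The point is at its centre, 33 mm above its underside; z up. Goes in the yellow station, either way round
- red_station: small round station with a red rim, inside diameter 48 mm, outside 56 mm; fixed to the bench. Floor a pale tint of the same colour, 3 mm above the bench, coloured rim 4 mm thick rising to 9 mm above the bench (6 mm above the floor), so fingers should stay above the rim while setting down. Origin: centre of its underside, on the bench; z up
- purple_station: round station with a purple rim, inside diameter 64 mm, outside 72 mm; fixed to the bench. Floor a pale tint of the same colour, 3 mm above the bench, coloured rim 4 mm thick rising to 9 mm above the bench (6 mm above the floor), so fingers should stay above the rim while setting down. Origin: centre of its underside, on the bench; z up
- green_station: long rectangular station with a green rim, inside 117 mm along its x by 53 mm along its y, outside 125 by 61 mm; fixed to the bench. Floor a pale tint of the same colour, 3 mm above the bench, coloured rim 4 mm thick rising to 9 mm above the bench (6 mm above the floor), so fingers should stay above the rim while setting down. Origin: centre of its underside, on the bench; z up
- yellow_station: rectangular station with a yellow rim, inside 81 mm along its x by 61 mm along its y, outside 89 by 69 mm; fixed to the bench. Floor a pale tint of the same colour, 3 mm above the bench, coloured rim 4 mm thick rising to 9 mm above the bench (6 mm above the floor), so fingers should stay above the rim while setting down. Origin: centre of its underside, on the bench; z up
- jar: bystander: amber jar with a black lid, 37 mm in diameter, 46 mm high, standing loose on the bench. Origin: centre of its underside. To be left alone
- mouse: bystander: black computer mouse, 105 by 60 mm, 35 mm high, on a blue mat to the robot's right. Origin: centre of its underside. To be left alone
There are look-alikes about, which are no part of the job. Leave any blue look-alike of the green_station alone.

How it is judged:
By the outcome, as a careful person would: the job done as asked, in the order asked, and still so for the second after the job is handed in, with the robot touching nothing.
It also fails if it takes over 120 s, if anything falls off the work surface, if the arm or the gripper's body presses on something with over 40 N, if the wrist force passes 120 N, or if a joint passes its speed limit or range.

### The arm

A 6-joint arm with a two-finger parallel gripper is mounted at the origin on the work surface. World frame = base frame: x ahead of the robot, y to its left, z up, the work surface at z = 0. Lengths are in m, angles in rad, forces in N, time in s.
With the tool pointing down it reaches from about 0.225 to 0.875 m from the base axis. Payload 3.4 kg.
Tool frame: the origin (TCP) lies between the finger pads; the fingertips stand 25 mm ahead of it and the grasp point (between the pads) lies 6 mm ahead of it (manip.tips_ahead is the distance from the TCP to the fingertips, in m); z points along the fingers, x is the direction in which the jaws open and shut, and the axes are right-handed (so a half turn about z gives the same grasp; the last joint's range is limited). The gripper opens to 85 mm and grips with 20 to 120 N. Pads are 22 mm wide; open, the fingers measure 114 mm over their backs; the gripper's body (76 mm by 85 mm) begins 54 mm behind the grasp point. The pads swing forward as they close: fully open they stand 13 mm farther back than shut.
Start: joints at [-1.287, 0.276, 1.505, -0, 1.361, -0.121], TCP at [0.226, -0.529, 0.256] pointing down, gripper open.
Joint ranges: [-2.89, 2.89], [-0.75, 2.08], [0.22, 2.7], [-1.18, 4.32], [0.11, 2.71], [-2.7, 2.7]. Speed limits (rad/s): [2.57, 2.57, 3.14, 3.14, 3.14, 3.14].

### API

Orientations are given as a unit quaternion [w, x, y, z].
In Python, from rig import manip gives the robot as it stands. The module is installed in compiled form; this text tells all that it offers.
- The arm moves only by the tool send_rows, never from a script. Its argument "plan" is a list of rows, each an object with "linear": the shift along the tool's x, y, z in m, a list of three; "delta_rot": the turn, a rotation vector about the tool's x, y, z in degrees, a list of three; "fingers": the finger opening in m, from 0 to 0.0854. A call has 1 to 12 rows; each row shifts and turns the pose as measured when the row begins, along the tool's axes as they then stand; what a row does not reach is not made up. A row lasts 1/12 s, in which the tool goes at most 41.7 mm and 7.16 degrees, less where a joint would pass 70% of its speed; a pose out of reach is approached as far as the arm can. A call with a gripper value outside its range is refused whole. The fingers move at their own pace and stop on an object; "force" is the grip in N (left out, the last holds). Time passes only in rows, so rows that do not move let the fingers close. It gives the time, the measured TCP pose, the force and the opening at its end, in the units of the state.
- manip.get_state(): the state, without advancing time (a new reading comes with each control period).
- manip.get_image(name): name is "scene" or "top" or "wrist"; returns the picture (420x560x3 uint8, red, green, blue); there is no depth.
- manip.camera_info(name): a dict with "K" (3x3 intrinsics, pixels), "dist" ([k1, k2, p1, p2, k3] as OpenCV has them; the pictures are not rectified), "rvec" (rotation vector, rad) and "tvec" (3), from world to camera coordinates, as OpenCV has them. Camera axes: x right, y down, z forward; pixel columns grow to the right and rows downward; lengths in m; the calibration is good to about 2 mm. A picture is of the moment at which its call begins: read the wrist's pose just before it. camera_info takes no time and is no camera call; for the wrist camera it gives the pose at the moment of the call.
- manip.sign_off(): hands the job in, once; it reports no verdict.
Trained networks look in the newest picture that a camera, given by its name, has taken for a name from the list of things; names that differ only in an ending like _2 or _b are one class to them, and where a whole thing is asked for, a point or a joint stands for the part that bears it (a point fixed in the world has none). Each returns a list of dicts, best first, with "p" (0 to 1); they miss things now and then, are a little off and sometimes report something else, mostly with a low value. They report only what shows in the picture. A call takes as long as a camera call. They do not tell look-alikes from the thing itself.
- manip.find_in(thing, camera): "extent" ([left, top, right, bottom] in pixels, round what is visible of it).
- manip.masks_of(thing, camera): "pixels" (420x560 bool, what is visible of it) and "extent" ([left, top, right, bottom] in pixels, round what is visible of it).
The state is a dict: "clock": time; "qpos": joint angles; "qd": joint speeds; "effort": joint torques, N m; "position": TCP position; "ee_rot": TCP orientation; "contact_force": force on the tool from outside, world axes, zero at the start; "moment": the same for the moment, N m; "width": finger opening in m.
Only numpy, scipy, OpenCV 4.12 (cv2) and the standard library are available. Lean on these libraries where they do the work, as an engineer would, in place of code of your own. Each camera call takes 0.05 s, during which the arm holds its last target. There are 200 camera calls.

## Working session

There is one attempt and no reset: what is moved stays moved. The work goes in short steps, Python scripts to look and compute and a tool call to move; the robot and the scene stay as the last step left them, time stands still between calls to the robot, and variables do not carry over. Pictures are saved under pics/ and viewed, about 12 in all and at most 16, crops included, and the job is handed in when it is done.

Besides the shell and the picture viewer there is one more tool, called after ">>>" by a JSON object that holds its "method" and its "body", one argument or row to a line. send_rows: Moves the arm, as the interface text tells. Its arguments: {"type":"object","properties":{"plan":{"type":"array","items":{"type":"object","properties":{"linear":{"type":"array","items":{"type":"number"}},"delta_rot":{"type":"array","items":{"type":"number"}},"fingers":{"type":"number"}}}},"force":{"type":"number"}},"required":["plan"]}

```bash
mkdir -p pics; cat > h.py <<'E'
import numpy as np, cv2
from rig import manip
def cam(n):
    c=manip.camera_info(n); return [np.array(c[k],float) for k in ("K","dist","rvec","tvec")]
def ray(n,px,z):
    K,d,r,t=cam(n); u=cv2.undistortPoints(np.array(px,float).reshape(-1,1,2),K,d).reshape(-1,2)
    R=cv2.Rodrigues(r)[0]; C=-R.T@t.ravel()
    D=np.c_[u,np.ones(len(u))]@R
    return C+D*((z-C[2])/D[:,2])[:,None]
def proj(n,P):
    K,d,r,t=cam(n); return cv2.projectPoints(np.array(P,float).reshape(-1,3),r,t,K,d)[0].reshape(-1,2)
def save(n,f):
    im=manip.get_image(n); cv2.imwrite("pics/"+f,im[:,:,::-1]); return im
E
python3 - <<'E'
from h import *
s=manip.get_state();print(s)
for n in("top","scene"):
    save(n,n+"0.png")
    K,d,r,t=cam(n);print(n,K.round(1).tolist(),(-cv2.Rodrigues(r)[0].T@t.ravel()).round(3))
    for th in["vial_mid","bottle_mid","tube_rack_mid","slide_box_mid","red_station","purple_station","green_station","yellow_station","jar","mouse"]:
        for o in manip.find_in(th,n)[:3]:
            e=o["extent"];c=[(e[0]+e[2])/2,(e[1]+e[3])/2]
            print(th,round(o["p"],2),np.round(e).tolist(),ray(n,[c],0.0)[0].round(3)[:2])
E
```

```text
{'clock': 0.0, 'qpos': array([-1.28702354e+00,  2.76616139e-01,  1.50614980e+00,  2.49486859e-05,
        1.36071315e+00, -1.20977071e-01]), 'qd': array([ 4.73923192e-06, -6.96442259e-04,  3.65007139e-04,  1.13945804e-03,
       -4.98673838e-04, -3.66243817e-04]), 'effort': array([-1.93824548e-03, -4.16782665e+01, -2.45806861e+01, -6.32837673e-04,
        1.11604683e-02,  1.15498770e-05]), 'position': array([ 0.22630461, -0.52805821,  0.25542098]), 'ee_rot': array([-6.19817719e-04,  8.34800216e-01, -5.50552186e-01, -7.11082718e-04]), 'contact_force': array([ 0.13787128, -0.30526133, -0.07717376]), 'moment': array([ 0.00779431, -0.04227376, -0.02291934]), 'width': 0.08564049768765797}
top [[405.9, 0.0, 270.0], [0.0, 405.9, 207.8], [0.0, 0.0, 1.0]] [ 0.389 -0.071  1.11 ]
vial_mid 0.57 [194.0, 124.0, 209.0, 140.0] [0.648 0.145]
bottle_mid 0.69 [139.0, 225.0, 163.0, 243.0] [0.365 0.284]
tube_rack_mid 0.72 [344.0, 214.0, 373.0, 258.0] [ 0.36  -0.288]
slide_box_mid 0.8 [375.0, 152.0, 408.0, 185.0] [ 0.545 -0.382]
red_station 0.64 [284.0, 119.0, 303.0, 138.0] [ 0.657 -0.112]
purple_station 
[... 583 characters left out ...]
 0.0, 1.0]] [ 1.165 -0.264  1.165]
vial_mid 0.7 [378.0, 257.0, 395.0, 280.0] [0.625 0.153]
bottle_mid 0.97 [387.0, 150.0, 407.0, 183.0] [0.334 0.298]
tube_rack_mid 0.89 [179.0, 191.0, 200.0, 235.0] [ 0.342 -0.281]
slide_box_mid 0.78 [147.0, 260.0, 181.0, 298.0] [ 0.517 -0.372]
red_station 0.57 [269.0, 296.0, 295.0, 316.0] [ 0.656 -0.117]
purple_station 0.92 [259.0, 214.0, 290.0, 238.0] [ 0.438 -0.079]
green_station 0.56 [350.0, 124.0, 394.0, 157.0] [0.228 0.265]
green_station 0.55 [318.0, 197.0, 370.0, 243.0] [0.465 0.099]
yellow_station 0.88 [427.0, 212.0, 469.0, 246.0] [0.559 0.347]
jar 0.82 [310.0, 245.0, 323.0, 266.0] [ 0.546 -0.   ]
mouse 0.98 [97.0, 227.0, 125.0, 270.0] [ 0.399 -0.488]
```

```bash
python3 - <<'E'
import cv2
a=cv2.imread("pics/top0.png")[100:320,90:460]
cv2.imwrite("pics/c0.png",cv2.resize(a,None,fx=2.16,fy=2.16,interpolation=cv2.INTER_CUBIC))
E
```

```text
(no output)
```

View pics/c0.png

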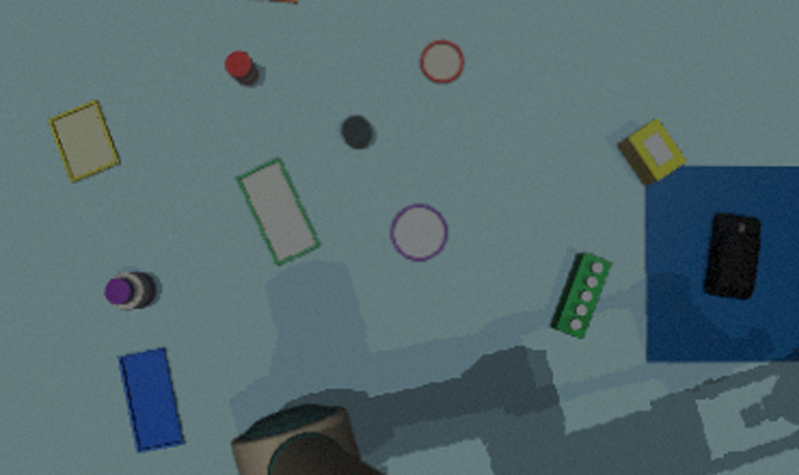

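The picture shows the four items, the stations, the blue look-alike at crop (150,400), the jar at (357,131) and the mouse on its mat. Next I'll work out positions and yaws from colour segmentation.

```bash
cat >> h.py <<'E'
H={"red":[(172,6)],"purple":[(125,160)],"green":[(45,85)],"yellow":[(18,35)]}
def seg(im,col,box,smin=60,vmin=25):
    hsv=cv2.cvtColor(np.ascontiguousarray(im),cv2.COLOR_RGB2HSV).astype(int); lo,hi=H[col][0]; h=hsv[...,0]
    m=((h>=lo)&(h<=hi)) if lo<hi else ((h>=lo)|(h<=hi))
    m&=(hsv[...,1]>smin)&(hsv[...,2]>vmin)
    k=np.zeros_like(m); a,b,c,d=[int(v) for v in box]; k[b:d,a:c]=1; m&=k
    cs=cv2.findContours(m.astype(np.uint8),cv2.RETR_EXTERNAL,cv2.CHAIN_APPROX_NONE)[0]
    return max(cs,key=lambda c:cv2.contourArea(cv2.convexHull(c))).reshape(-1,2)
def rect(n,pts,z):
    w=ray(n,pts,z)[:,:2]; (c,s,a)=cv2.minAreaRect((w*1000).astype(np.float32))
    if s[0]<s[1]: s=s[::-1]; a+=90
    return np.round(c,1),np.round(s,1),round((a+90)%180-90,1)  # yaw of long axis, deg
E
python3 - <<'E'
from h import *
im=cv2.imread("pics/top0.png")[:,:,::-1]
for nm,col,b,z in[("vial","red",(190,118,215,135),.066),("bottle","purple",(134,220,160,247),.088),("rack","green",(342,210,378,262),.05),("box","yellow",(370,150,412,190),.066),
 ("redS","red",(280,114,308,142),.009),("purS","purple",(266,190,302,224),.009),("greS","green",(194,168,244,228),.009),("yelS","yellow",(108,140,150,190),.009)]:
    p=seg(im,col,b,90 if nm in("rack","box") else 40); print(nm,len(p),p.min(0),p.max(0),*rect("top",p,z))
E
```

```text
vial 33 [194 124] [206 134] [641.8 136.1] [32.  26.7] 89.3
bottle 36 [138 229] [151 240] [365.6 272.7] [34.1 28.1] -89.8
rack 99 [345 217] [372 256] [ 361.4 -278.1] [99.3 42.8] -21.1
box 79 [379 155] [407 184] [ 531.6 -363. ] [63.2 58.7] 33.1
redS 56 [285 118] [304 137] [ 657.8 -113.8] [53.1 52.2] -0.2
purS 72 [271 195] [296 220] [437.8 -83.1] [67.9 67.8] -0.1
greS 120 [199 173] [237 222] [465.2  95.1] [127.3  63.9] 25.2
yelS 99 [113 146] [144 183] [557.3 348.1] [89.2 69.7] 22.2
```

>>> {"method": "send_rows", "body": {
  "plan": [
    {"linear": [-0.019,-0.027,0]},
    {"linear": [-0.019,-0.027,0]},
    {"linear": [-0.019,-0.027,0]},
    {"linear": [-0.019,-0.027,0]},
    {"linear": [-0.019,-0.027,0]},
    {"linear": [-0.019,-0.027,0]},
    {"linear": [-0.019,-0.027,0]},
    {"linear": [-0.019,-0.027,0]},
    {"linear": [-0.019,-0.027,0]},
    {"linear": [-0.019,-0.027,0]},
    {"linear": [-0.019,-0.027,0]},
    {"linear": [-0.019,-0.027,0]}
  ]
}}

```text
$.plan[0]: bad value
```

>>> {"method": "send_rows", "body": {
  "plan": [
    {"linear": [-0.019,-0.027,0]},
    {"linear": [-0.019,-0.027,0]},
    {"linear": [-0.019,-0.027,0]},
    {"linear": [-0.019,-0.027,0]},
    {"linear": [-0.019,-0.027,0]},
    {"linear": [-0.019,-0.027,0]},
    {"linear": [-0.019,-0.027,0]},
    {"linear": [-0.019,-0.027,0]},
    {"linear": [-0.019,-0.027,0]},
    {"linear": [-0.019,-0.027,0]},
    {"linear": [0,0,0]},
    {"linear": [0,0,0]}
  ]
}}

```text
$.plan[0]: bad value
```

```bash
cat >> h.py <<'E'
def look(f,*things):
    K=cam("wrist"); im=save("wrist",f)
    for th in things:
        for o in manip.masks_of(th,"wrist")[:2]: print(th,round(o["p"],2),np.round(o["extent"]).tolist())
    return im
E
python3 -c "
from h import *
look('w1.png','vial_mid')
go(.64,.137,.22)
print(proj('wrist',[[.642,.136,.066],[.64,.137,0]]))"
```

```text
pos [ 0.2264 -0.5285  0.2563] yaw -66.8 w 0.0853 F [-0.3 -0.6  1.1] t 1.2
lin [-0.4489 -0.6422  0.0363] rows 18.8 rot [ 0. -0. -0.] rows 0.0
[[2207.97348854 2950.75228507]
 [ 447.54060503  464.07856521]]
```

View pics/w1.png

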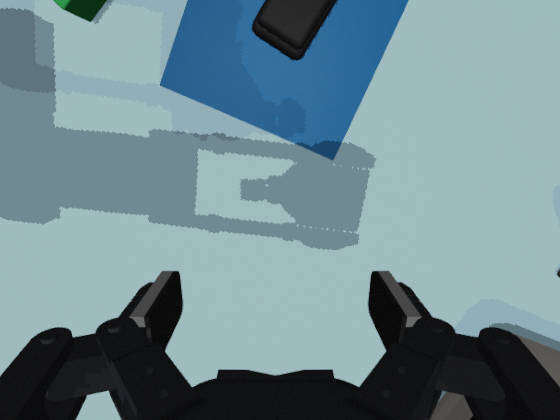

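The wrist view shows only the mouse mat at the start pose: the rows were refused because each one needs all three fields. I'll resend them in full.

>>> {"method": "send_rows", "body": {
  "plan": [
    {"linear": [-0.019,-0.027,0],"delta_rot": [0,0,0],"fingers": 0.085},
    {"linear": [-0.019,-0.027,0],"delta_rot": [0,0,0],"fingers": 0.085},
    {"linear": [-0.019,-0.027,0],"delta_rot": [0,0,0],"fingers": 0.085},
    {"linear": [-0.019,-0.027,0],"delta_rot": [0,0,0],"fingers": 0.085},
    {"linear": [-0.019,-0.027,0],"delta_rot": [0,0,0],"fingers": 0.085},
    {"linear": [-0.019,-0.027,0],"delta_rot": [0,0,0],"fingers": 0.085},
    {"linear": [-0.019,-0.027,0],"delta_rot": [0,0,0],"fingers": 0.085},
    {"linear": [-0.019,-0.027,0],"delta_rot": [0,0,0],"fingers": 0.085},
    {"linear": [-0.019,-0.027,0],"delta_rot": [0,0,0],"fingers": 0.085},
    {"linear": [-0.019,-0.027,0],"delta_rot": [0,0,0],"fingers": 0.085},
    {"linear": [-0.019,-0.027,0],"delta_rot": [0,0,0],"fingers": 0.085},
    {"linear": [-0.019,-0.027,0],"delta_rot": [0,0,0],"fingers": 0.085}
  ]
}}

```text
clock: 2.2
position: [0.4408, -0.1855, 0.2549]
ee_rot: [0.002, 0.831, -0.556, 0.003]
contact_force: [0.2, -0.5, -0.5]
width: 0.0848
```

>>> {"method": "send_rows", "body": {
  "plan": [
    {"linear": [-0.019,-0.027,0],"delta_rot": [0,0,0],"fingers": 0.085},
    {"linear": [-0.019,-0.027,0],"delta_rot": [0,0,0],"fingers": 0.085},
    {"linear": [-0.019,-0.027,0],"delta_rot": [0,0,0],"fingers": 0.085},
    {"linear": [-0.019,-0.027,0],"delta_rot": [0,0,0],"fingers": 0.085},
    {"linear": [-0.019,-0.027,0],"delta_rot": [0,0,0],"fingers": 0.085},
    {"linear": [-0.019,-0.027,0],"delta_rot": [0,0,0],"fingers": 0.085},
    {"linear": [-0.019,-0.027,0],"delta_rot": [0,0,0],"fingers": 0.085},
    {"linear": [-0.019,-0.027,0],"delta_rot": [0,0,0],"fingers": 0.085},
    {"linear": [-0.019,-0.027,0],"delta_rot": [0,0,0],"fingers": 0.085},
    {"linear": [-0.019,-0.027,0],"delta_rot": [0,0,0],"fingers": 0.085},
    {"linear": [0,0,0],"delta_rot": [0,0,0],"fingers": 0.085},
    {"linear": [0,0,0],"delta_rot": [0,0,0],"fingers": 0.085}
  ]
}}

```text
clock: 3.2
position: [0.6278, 0.1166, 0.2537]
ee_rot: [0.0, 0.833, -0.553, 0.005]
contact_force: [0.4, -0.3, -0.1]
width: 0.085
```

```bash
python3 -c "
from h import *
look('w2.png','vial_mid')
go(.64,.137,.22)
print(proj('wrist',[[.642,.136,.066],[.64,.137,0]]))"
```

```text
vial_mid 0.86 [243.0, 152.0, 274.0, 190.0]
pos [0.6272 0.1155 0.2538] yaw -67.2 w 0.0851 F [-0.4 -1.   0.1] t 3.3
lin [-0.0151 -0.0199  0.0337] rows 1.0 rot [-0.3 -0.5  0. ] rows 0.1
[[259.68926495 174.10585489]
 [260.34172902 165.34142346]]
```

View pics/w2.png

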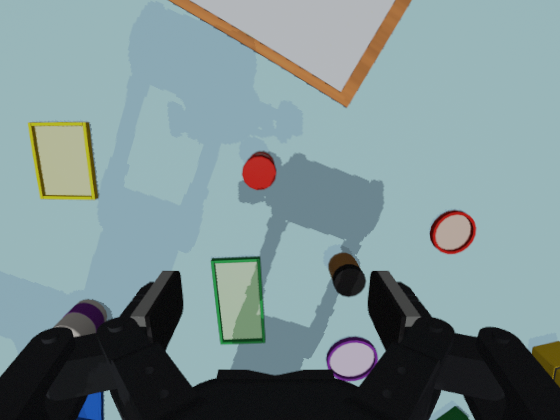

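The wrist view shows the vial's red cap at (259,171), with all the stations and the jar in sight. I'll cross-check positions from this picture.

```bash
python3 -c "
from h import *
im=cv2.imread('pics/w2.png')[:,:,::-1]
for nm,col,b,z in[('vial','red',(230,140,285,200),.066),('redS','red',(420,200,490,265),.009),('purS','purple',(320,330,385,390),.009),('greS','green',(200,250,275,350),.009),('yelS','yellow',(20,115,105,206),.009)]:
    p=seg(im,col,b,60); print(nm,len(p),p.min(0),p.max(0),*rect('wrist',p,z))
p=seg(im,'red',(230,140,285,200),60);(c,r)=cv2.minEnclosingCircle(ray('wrist',p,.066)[:,:2].astype(np.float32)*1000);print(c,r)
"
```

```text
vial 100 [242 152] [275 189] [644.5 138.3] [35.3 31.4] 22.7
redS 124 [430 211] [475 253] [ 657.5 -110. ] [58.5 54.8] 66.5
purS 246 [327 337] [377 381] [441.9 -80.1] [75.5 70.2] 29.2
greS 261 [211 257] [264 344] [467.7  96.9] [128.   61.4] 25.0
yelS 266 [ 28 122] [ 97 199] [559.6 348.2] [88.6 72.8] 21.3
(644.8524169921875, 137.4284210205078) 18.200960159301758
```

>>> {"method": "send_rows", "body": {
  "plan": [
    {"linear": [-0.008,-0.011,0],"delta_rot": [0,-0.4,0],"fingers": 0.085},
    {"linear": [-0.008,-0.011,0],"delta_rot": [0,0,0],"fingers": 0.085},
    {"linear": [0,0,0.03],"delta_rot": [0,0,0],"fingers": 0.085},
    {"linear": [0,0,0.03],"delta_rot": [0,0,0],"fingers": 0.085},
    {"linear": [0,0,0.03],"delta_rot": [0,0,0],"fingers": 0.085},
    {"linear": [0,0,0.03],"delta_rot": [0,0,0],"fingers": 0.085},
    {"linear": [0,0,0],"delta_rot": [0,0,0],"fingers": 0.085}
  ]
}}

```text
clock: 3.88
position: [0.6477, 0.1389, 0.1357]
ee_rot: [-0.007, 0.831, -0.557, 0.007]
contact_force: [-1.6, 0.4, -1.1]
width: 0.0853
```

```bash
python3 -c "
from h import *
go(.6425,.137,.06)
im=look('w3.png','vial_mid')
p=seg(im,'red',(200,150,360,330),60);print(p.min(0),p.max(0));print(proj('wrist',[[.6425,.137,.066]]))
(c,r)=cv2.minEnclosingCircle(ray('wrist',p,.066)[:,:2].astype(np.float32)*1000);print(c,r)
"
```

```text
pos [0.6477 0.1389 0.1357] yaw -67.7 w 0.0853 F [-1.6  0.4 -1.1] t 3.88
lin [-0.0005  0.007   0.0756] rows 1.8 rot [-1.1 -0.2  0. ] rows 0.1
vial_mid 0.55 [249.0, 204.0, 298.0, 274.0]
[248 207] [299 273]
[[272.93508479 253.64066643]]
(650.7327270507812, 139.98056030273438) 22.605270385742188
```

```bash
cat >> h.py <<'E'
from scipy.optimize import least_squares
def cyl(n,p,x,y,r,z0,z1):
    a=np.linspace(0,2*np.pi,60); b=np.r_[p.min(0),p.max(0)+1]
    def f(v):
        P=np.vstack([np.c_[v[0]+r*np.cos(a),v[1]+r*np.sin(a),0*a+z] for z in(z0,z1)]); q=proj(n,P); return np.r_[q.min(0),q.max(0)]-b
    s=least_squares(f,[x,y],x_scale=.01,diff_step=1e-4); print("cyl",s.x.round(4),"res px",s.fun.round(1)); return s.x
E
python3 -c "
from h import *
im=manip.get_image('wrist')
p=seg(im,'red',(200,150,360,330),60);cyl('wrist',p,.6425,.137,.0165,.048,.066)
go(.6425,.137,.06)
"
```

```text
cyl [0.6475 0.1389] res px [-1.   4.8  1.  -4.8]
pos [0.6522 0.1394 0.143 ] yaw -67.6 w 0.085 F [1.2 0.3 0.9] t 4.03
lin [-0.0021  0.0124  0.0826] rows 2.0 rot [-1.8 -0.4  0. ] rows 0.3
```

```bash
python3 -c "
from h import *
go(.6425,.137,.06)
im=save('wrist','w4.png');go(.6425,.137,.06)
print(manip.get_state()['qd'].round(3), proj('wrist',[[.6475,.1389,.066],[.6475,.1389,0]]))
im=im.copy()
cv2.imwrite('pics/w4c.png',im[150:330,130:430,::-1])
"
```

```text
pos [0.6522 0.1394 0.143 ] yaw -67.6 w 0.085 F [1.2 0.3 0.9] t 4.03
lin [-0.0021  0.0124  0.0826] rows 2.0 rot [-1.8 -0.4  0. ] rows 0.3
pos [0.6527 0.1394 0.1439] yaw -67.6 w 0.0851 F [0.4 0.4 0.5] t 4.08
lin [-0.0023  0.0131  0.0835] rows 2.0 rot [-1.9 -0.4  0. ] rows 0.3
[ 0.001 -0.016 -0.008 -0.001 -0.003 -0.003] [[272.25212184 247.27628249]
 [272.28746673 218.82826844]]
```

View pics/w4c.png

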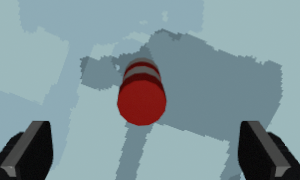

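The crop shows the cap's top circle centred near pixel (272,251), so the vial is at about (0.645, 0.138). The fit was skewed by the red band being included in the mask.

>>> {"method": "send_rows", "body": {
  "plan": [
    {"linear": [-0.001,0.005,0.015],"delta_rot": [-1.8,-0.4,0],"fingers": 0.085},
    {"linear": [0,0.002,0.02],"delta_rot": [0,0,0],"fingers": 0.085},
    {"linear": [0,0,0.015],"delta_rot": [0,0,0],"fingers": 0.085},
    {"linear": [0,0,0.01],"delta_rot": [0,0,0],"fingers": 0.085},
    {"linear": [0,0,0],"delta_rot": [0,0,0],"fingers": 0.085}
  ]
}}

```text
clock: 4.5
position: [0.6526, 0.1383, 0.0906]
ee_rot: [-0.005, 0.831, -0.557, 0.006]
contact_force: [-1.4, -1.1, 0.8]
width: 0.0853
```

```bash
python3 -c "
from h import *
manip.get_image('top')
go(.645,.138,.06)"
```

```text
pos [0.6532 0.1383 0.0916] yaw -67.7 w 0.0853 F [ 0.7 -0.3 -0.3] t 4.55
lin [-0.003   0.0082  0.0314] rows 0.8 rot [-0.9 -0.3  0. ] rows 0.1
```

>>> {"method": "send_rows", "body": {
  "plan": [
    {"linear": [-0.002,0.006,0.008],"delta_rot": [-0.9,-0.3,0],"fingers": 0.085},
    {"linear": [-0.001,0.003,0.01],"delta_rot": [0,0,0],"fingers": 0.085},
    {"linear": [0,0,0.01],"delta_rot": [0,0,0],"fingers": 0.085},
    {"linear": [0,0,0.005],"delta_rot": [0,0,0],"fingers": 0.085}
  ]
}}

```text
clock: 4.88
position: [0.6459, 0.138, 0.0601]
ee_rot: [-0.002, 0.831, -0.557, 0.002]
contact_force: [-0.8, 0.6, -0.5]
width: 0.0848
```

```bash
python3 -c "
from h import *
manip.get_image('top')
go(.645,.138,.06)"
```

```text
pos [0.6453 0.1379 0.0593] yaw -67.7 w 0.085 F [-0.6  0.  -1. ] t 4.93
lin [-0.0002  0.0002 -0.0007] rows 0.0 rot [-0.2 -0.1  0. ] rows 0.0
```

>>> {"method": "send_rows", "body": {
  "force": 30,
  "plan": [
    {"linear": [0,0,0],"delta_rot": [0,0,0],"fingers": 0.02},
    {"linear": [0,0,0],"delta_rot": [0,0,0],"fingers": 0.02},
    {"linear": [0,0,0],"delta_rot": [0,0,0],"fingers": 0.02},
    {"linear": [0,0,0],"delta_rot": [0,0,0],"fingers": 0.02},
    {"linear": [0,0,0],"delta_rot": [0,0,0],"fingers": 0.02},
    {"linear": [0,0,0],"delta_rot": [0,0,0],"fingers": 0.02},
    {"linear": [0,0,0],"delta_rot": [0,0,0],"fingers": 0.02},
    {"linear": [0,0,0],"delta_rot": [0,0,0],"fingers": 0.02},
    {"linear": [0,0,0],"delta_rot": [0,0,0],"fingers": 0.02},
    {"linear": [0,0,0],"delta_rot": [0,0,0],"fingers": 0.02}
  ]
}}

```text
clock: 5.77
position: [0.646, 0.138, 0.0599]
ee_rot: [-0.002, 0.831, -0.557, 0.002]
contact_force: [0.5, -0.2, 0.5]
width: 0.032
```

```bash
python3 -c "
from h import *
go(.6575,-.112,.15)"
```

```text
pos [0.646  0.138  0.0599] yaw -67.7 w 0.032 F [ 0.5 -0.2  0.5] t 5.77
lin [ 0.2358  0.0838 -0.0902] rows 6.4 rot [-0.3 -0.1  0. ] rows 0.0
```

>>> {"method": "send_rows", "body": {
  "plan": [
    {"linear": [0,0,-0.012],"delta_rot": [0,0,0],"fingers": 0.02},
    {"linear": [0,0,-0.02],"delta_rot": [0,0,0],"fingers": 0.02},
    {"linear": [0,0,-0.02],"delta_rot": [0,0,0],"fingers": 0.02},
    {"linear": [0,0,-0.02],"delta_rot": [0,0,0],"fingers": 0.02},
    {"linear": [0,0,-0.01],"delta_rot": [0,0,0],"fingers": 0.02},
    {"linear": [0,0,0],"delta_rot": [0,0,0],"fingers": 0.02}
  ]
}}

```text
clock: 6.27
position: [0.6447, 0.1379, 0.1471]
ee_rot: [-0.001, 0.831, -0.557, 0.001]
contact_force: [0.2, 0.1, 0.0]
width: 0.0319
```

>>> {"method": "send_rows", "body": {
  "plan": [
    {"linear": [0.012,0.004,0],"delta_rot": [0,0,0],"fingers": 0.02},
    {"linear": [0.02,0.007,0],"delta_rot": [0,0,0],"fingers": 0.02},
    {"linear": [0.025,0.009,0],"delta_rot": [0,0,0],"fingers": 0.02},
    {"linear": [0.025,0.009,0],"delta_rot": [0,0,0],"fingers": 0.02},
    {"linear": [0.025,0.009,0],"delta_rot": [0,0,0],"fingers": 0.02},
    {"linear": [0.025,0.009,0],"delta_rot": [0,0,0],"fingers": 0.02},
    {"linear": [0.025,0.009,0],"delta_rot": [0,0,0],"fingers": 0.02},
    {"linear": [0.025,0.009,0],"delta_rot": [0,0,0],"fingers": 0.02},
    {"linear": [0.025,0.009,0],"delta_rot": [0,0,0],"fingers": 0.02},
    {"linear": [0.018,0.006,0],"delta_rot": [0,0,0],"fingers": 0.02},
    {"linear": [0.01,0.003,0],"delta_rot": [0,0,0],"fingers": 0.02},
    {"linear": [0,0,0],"delta_rot": [0,0,0],"fingers": 0.02}
  ]
}}

```text
clock: 7.27
position: [0.6502, -0.13, 0.1352]
ee_rot: [0.004, 0.831, -0.556, -0.006]
contact_force: [0.3, -0.4, -0.4]
width: 0.0322
```

```bash
python3 -c "
from h import *
look('w5.png','red_station')
go(.6575,-.112,.08)"
```

```text
red_station 0.61 [223.0, 156.0, 289.0, 231.0]
pos [ 0.6499 -0.1273  0.1353] yaw -67.4 w 0.0321 F [-0.4 -0.6  0.9] t 7.37
lin [-0.0108 -0.0136  0.0552] rows 1.4 rot [0.8 0.4 0. ] rows 0.1
```

View pics/w5.png

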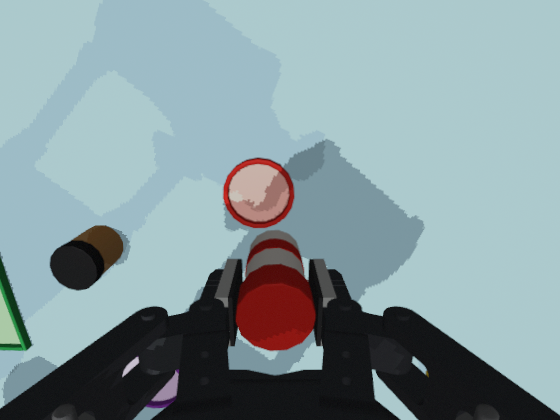

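The vial hangs upright in the grip and the red station is centred at (259,193). I'll refine that, then set the vial down.

```bash
python3 -c "
from h import *
im=look('w6.png')
p=seg(im,'red',(200,140,310,229),60);print(p.min(0),p.max(0),rect('wrist',p,.009))
print(ray('wrist',[[259,193]],.008))
go(.6575,-.112,.08)"
```

```text
[227 159] [297 228] (array([ 658.7, -110.5]), array([55.1, 54.5]), 22.8)
[[ 0.65883262 -0.10801687  0.008     ]]
pos [ 0.6502 -0.1263  0.1357] yaw -67.4 w 0.0322 F [-0.8  1.  -0.2] t 7.42
lin [-0.01   -0.013   0.0556] rows 1.4 rot [0.8 0.4 0. ] rows 0.1
```

Target (0.658, -0.111).

>>> {"method": "send_rows", "body": {
  "plan": [
    {"linear": [-0.007,-0.008,0],"delta_rot": [0.8,0.4,0],"fingers": 0.02},
    {"linear": [-0.004,-0.006,0.01],"delta_rot": [0,0,0],"fingers": 0.02},
    {"linear": [0,0,0.015],"delta_rot": [0,0,0],"fingers": 0.02},
    {"linear": [0,0,0.012],"delta_rot": [0,0,0],"fingers": 0.02},
    {"linear": [0,0,0.006],"delta_rot": [0,0,0],"fingers": 0.02},
    {"linear": [0,0,0],"delta_rot": [0,0,0],"fingers": 0.02}
  ]
}}

```text
clock: 7.92
position: [0.6609, -0.0981, 0.0905]
ee_rot: [-0.003, 0.835, -0.551, 0.001]
contact_force: [-1.2, 0.1, -0.1]
width: 0.0323
```

```bash
python3 -c "
from h import *
manip.get_image('top')
go(.658,-.111,.064)"
```

```text
pos [ 0.661 -0.098  0.091] yaw -66.8 w 0.0321 F [-0.3  0.3 -0.4] t 7.97
lin [0.0107 0.0081 0.0269] rows 0.7 rot [-0.4  0.1 -0. ] rows 0.1
```

>>> {"method": "send_rows", "body": {
  "plan": [
    {"linear": [0.006,0.005,0],"delta_rot": [-0.4,0,0],"fingers": 0.02},
    {"linear": [0.004,0.003,0.003],"delta_rot": [0,0,0],"fingers": 0.02},
    {"linear": [0,0,0.006],"delta_rot": [0,0,0],"fingers": 0.02},
    {"linear": [0,0,0.003],"delta_rot": [0,0,0],"fingers": 0.02},
    {"linear": [0,0,0],"delta_rot": [0,0,0],"fingers": 0.02}
  ]
}}

```text
clock: 8.38
position: [0.659, -0.1109, 0.0801]
ee_rot: [-0.001, 0.835, -0.55, 0.001]
contact_force: [-0.3, -0.1, -0.4]
width: 0.032
```

```bash
python3 -c "
from h import *
manip.get_image('top')
go(.658,-.111,.064)"
```

```text
pos [ 0.659  -0.1109  0.0802] yaw -66.7 w 0.0324 F [-0.1  0.  -0.6] t 8.43
lin [-0.0004  0.001   0.0162] rows 0.4 rot [-0.1 -0.1  0. ] rows 0.0
```

>>> {"method": "send_rows", "body": {
  "plan": [
    {"linear": [0,0,0.006],"delta_rot": [0,0,0],"fingers": 0.02},
    {"linear": [0,0,0.006],"delta_rot": [0,0,0],"fingers": 0.02},
    {"linear": [0,0,0.003],"delta_rot": [0,0,0],"fingers": 0.02},
    {"linear": [0,0,0.001],"delta_rot": [0,0,0],"fingers": 0.02},
    {"linear": [0,0,0.001],"delta_rot": [0,0,0],"fingers": 0.02},
    {"linear": [0,0,0],"delta_rot": [0,0,0],"fingers": 0.02}
  ]
}}

```text
clock: 8.93
position: [0.6594, -0.1114, 0.0619]
ee_rot: [-0.001, 0.835, -0.55, 0.002]
contact_force: [-0.6, 0.2, 0.7]
width: 0.0318
```

```bash
python3 -c "
from h import *
manip.get_image('top')
go(.658,-.111,.063)"
```

```text
pos [ 0.6594 -0.1114  0.062 ] yaw -66.8 w 0.032 F [-0.3  0.3 -1.4] t 8.98
lin [-0.0009  0.0011 -0.001 ] rows 0.0 rot [-0.2 -0.1  0. ] rows 0.0
```

>>> {"method": "send_rows", "body": {
  "plan": [
    {"linear": [0,0,0.0005],"delta_rot": [0,0,0],"fingers": 0.02},
    {"linear": [0,0,0],"delta_rot": [0,0,0],"fingers": 0.036},
    {"linear": [0,0,0],"delta_rot": [0,0,0],"fingers": 0.06},
    {"linear": [0,0,0],"delta_rot": [0,0,0],"fingers": 0.07},
    {"linear": [0,0,0],"delta_rot": [0,0,0],"fingers": 0.08},
    {"linear": [0,0,0],"delta_rot": [0,0,0],"fingers": 0.085},
    {"linear": [0,0,0],"delta_rot": [0,0,0],"fingers": 0.085},
    {"linear": [0,0,-0.02],"delta_rot": [0,0,0],"fingers": 0.085},
    {"linear": [0,0,-0.03],"delta_rot": [0,0,0],"fingers": 0.085},
    {"linear": [0,0,-0.04],"delta_rot": [0,0,0],"fingers": 0.085},
    {"linear": [0,0,-0.03],"delta_rot": [0,0,0],"fingers": 0.085},
    {"linear": [0,0,-0.03],"delta_rot": [0,0,0],"fingers": 0.085}
  ]
}}

```text
clock: 9.98
position: [0.6539, -0.1099, 0.2071]
ee_rot: [0.002, 0.835, -0.55, -0.008]
contact_force: [0.3, 0.0, -0.6]
width: 0.0849
```

```bash
python3 -c "
from h import *
im=look('w7.png')
cv2.imwrite('pics/w7c.png',im[100:380,100:460,::-1])
go(.37,.275,.25)"
```

```text
pos [ 0.6576 -0.1109  0.215 ] yaw -66.8 w 0.0849 F [ 2.3 -0.9  5.6] t 10.03
lin [-0.4681  0.1121 -0.0337] rows 11.6 rot [0.1 0.1 0. ] rows 0.0
```

View pics/w7c.png

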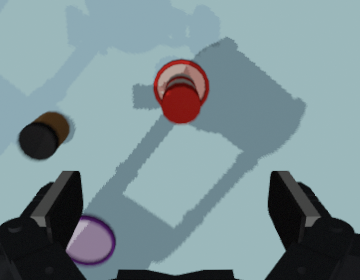

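The vial stands upright inside the red rim. Next is the bottle.

>>> {"method": "send_rows", "body": {
  "plan": [
    {"linear": [-0.012,0.003,0],"delta_rot": [0,0,0],"fingers": 0.085},
    {"linear": [-0.024,0.006,0],"delta_rot": [0,0,0],"fingers": 0.085},
    {"linear": [-0.03,0.0075,0],"delta_rot": [0,0,0],"fingers": 0.085},
    {"linear": [-0.03,0.0075,0],"delta_rot": [0,0,0],"fingers": 0.085},
    {"linear": [-0.03,0.0075,0],"delta_rot": [0,0,0],"fingers": 0.085},
    {"linear": [-0.03,0.0075,0],"delta_rot": [0,0,0],"fingers": 0.085},
    {"linear": [-0.03,0.0075,0],"delta_rot": [0,0,0],"fingers": 0.085},
    {"linear": [-0.03,0.0075,0],"delta_rot": [0,0,0],"fingers": 0.085},
    {"linear": [-0.03,0.0075,0],"delta_rot": [0,0,0],"fingers": 0.085},
    {"linear": [-0.03,0.0075,0],"delta_rot": [0,0,0],"fingers": 0.085},
    {"linear": [-0.03,0.0075,0],"delta_rot": [0,0,0],"fingers": 0.085},
    {"linear": [-0.03,0.0075,0],"delta_rot": [0,0,0],"fingers": 0.085}
  ]
}}

```text
clock: 11.03
position: [0.4321, 0.1749, 0.2086]
ee_rot: [0.002, 0.832, -0.554, -0.004]
contact_force: [0.1, 0.4, -0.8]
width: 0.0848
```

>>> {"method": "send_rows", "body": {
  "plan": [
    {"linear": [-0.03,0.0075,0],"delta_rot": [0,0,0],"fingers": 0.085},
    {"linear": [-0.03,0.0075,0],"delta_rot": [0,0,0],"fingers": 0.085},
    {"linear": [-0.03,0.0075,0],"delta_rot": [0,0,0],"fingers": 0.085},
    {"linear": [-0.025,0.006,0],"delta_rot": [0,0,0],"fingers": 0.085},
    {"linear": [-0.015,0.003,0],"delta_rot": [0,0,0],"fingers": 0.085},
    {"linear": [-0.006,0.001,0],"delta_rot": [0,0,0],"fingers": 0.085},
    {"linear": [0,0,0],"delta_rot": [0,0,0],"fingers": 0.085},
    {"linear": [0,0,0],"delta_rot": [0,0,0],"fingers": 0.085}
  ]
}}

```text
clock: 11.7
position: [0.329, 0.2941, 0.2031]
ee_rot: [0.008, 0.835, -0.551, -0.009]
contact_force: [0.7, -1.1, 0.3]
width: 0.0846
```

```bash
python3 -c "
from h import *
im=look('w8.png','bottle_mid')
print(proj('wrist',[[.3655,.273,.088]]))
p=seg(im,'purple',(150,100,400,290),60);print(p.min(0),p.max(0))
go(.3655,.273,.15)"
```

```text
bottle_mid 0.7 [286.0, 140.0, 344.0, 200.0]
[[321.89850534 182.77406966]]
[298 155] [341 199]
pos [0.3297 0.2937 0.2033] yaw -66.9 w 0.085 F [ 0.4  0.  -0.6] t 11.8
lin [ 0.0335 -0.026   0.0525] rows 1.6 rot [1.3 0.4 0. ] rows 0.2
```

View pics/w8.png

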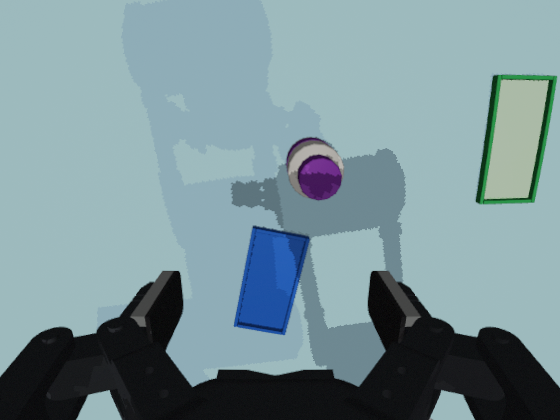

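Bottle cap at (320,178), so the bottle is at about (0.367, 0.275). I'll align in xy first, then come down.

>>> {"method": "send_rows", "body": {
  "plan": [
    {"linear": [0.012,-0.01,0],"delta_rot": [1.2,0.4,0],"fingers": 0.085},
    {"linear": [0.012,-0.01,0],"delta_rot": [0,0,0],"fingers": 0.085},
    {"linear": [0.009,-0.008,0],"delta_rot": [0,0,0],"fingers": 0.085},
    {"linear": [0,0,0.015],"delta_rot": [0,0,0],"fingers": 0.085},
    {"linear": [0,0,0.02],"delta_rot": [0,0,0],"fingers": 0.085},
    {"linear": [0,0,0.015],"delta_rot": [0,0,0],"fingers": 0.085},
    {"linear": [0,0,0],"delta_rot": [0,0,0],"fingers": 0.085},
    {"linear": [0,0,0],"delta_rot": [0,0,0],"fingers": 0.085}
  ]
}}

```text
clock: 12.47
position: [0.3827, 0.2654, 0.1524]
ee_rot: [-0.002, 0.831, -0.556, 0.005]
contact_force: [-0.4, 0.5, -0.6]
width: 0.0848
```

```bash
python3 -c "
from h import *
im=look('w9.png')
p=seg(im,'purple',(150,100,400,330),60);print(p.min(0),p.max(0),proj('wrist',[[.367,.275,.088]]))
(c,r)=cv2.minEnclosingCircle(ray('wrist',p,.088)[:,:2].astype(np.float32)*1000);print(c,r)
go(.367,.275,.048)"
```

```text
[225 229] [274 283] [[250.67527163 261.57550126]]
(369.8650817871094, 276.3969421386719) 18.34650421142578
pos [0.3825 0.2654 0.1525] yaw -67.6 w 0.085 F [-0.4  0.7  0.7] t 12.52
lin [-0.0155  0.0117  0.1043] rows 2.5 rot [-0.5 -0.4  0. ] rows 0.1
```

>>> {"method": "send_rows", "body": {
  "plan": [
    {"linear": [-0.008,0.006,0],"delta_rot": [-0.5,-0.4,0],"fingers": 0.085},
    {"linear": [-0.005,0.004,0.005],"delta_rot": [0,0,0],"fingers": 0.085},
    {"linear": [0,0,0.015],"delta_rot": [0,0,0],"fingers": 0.085},
    {"linear": [0,0,0.015],"delta_rot": [0,0,0],"fingers": 0.085},
    {"linear": [0,0,0.005],"delta_rot": [0,0,0],"fingers": 0.085},
    {"linear": [0,0,0],"delta_rot": [0,0,0],"fingers": 0.085},
    {"linear": [0,0,0],"delta_rot": [0,0,0],"fingers": 0.085}
  ]
}}

```text
clock: 13.1
position: [0.369, 0.2768, 0.1156]
ee_rot: [-0.005, 0.831, -0.556, 0.001]
contact_force: [-0.1, 0.3, 0.2]
width: 0.0851
```

```bash
python3 -c "
from h import *
manip.get_image('top')
go(.368,.275,.048)"
```

```text
pos [0.3691 0.2768 0.1158] yaw -67.6 w 0.0849 F [ 0.5 -0.1 -0.1] t 13.15
lin [0.0015 0.0024 0.0678] rows 1.6 rot [-0.6  0.2 -0. ] rows 0.1
```

>>> {"method": "send_rows", "body": {
  "plan": [
    {"linear": [0.001,0.002,0.01],"delta_rot": [-0.5,0.2,0],"fingers": 0.085},
    {"linear": [0,0,0.015],"delta_rot": [0,0,0],"fingers": 0.085},
    {"linear": [0,0,0.015],"delta_rot": [0,0,0],"fingers": 0.085},
    {"linear": [0,0,0.013],"delta_rot": [0,0,0],"fingers": 0.085},
    {"linear": [0,0,0.01],"delta_rot": [0,0,0],"fingers": 0.085},
    {"linear": [0,0,0.005],"delta_rot": [0,0,0],"fingers": 0.085},
    {"linear": [0,0,0],"delta_rot": [0,0,0],"fingers": 0.085}
  ]
}}

```text
clock: 13.73
position: [0.3709, 0.2771, 0.0471]
ee_rot: [-0.004, 0.831, -0.556, 0.003]
contact_force: [0.0, 0.8, 1.3]
width: 0.0849
```

```bash
python3 -c "
from h import *
manip.get_image('top')
go(.368,.275,.048)"
```

```text
pos [0.371  0.2772 0.0475] yaw -67.6 w 0.0851 F [-0.5 -0.3  0.8] t 13.78
lin [ 0.0008  0.0036 -0.0005] rows 0.1 rot [-0.6  0.  -0. ] rows 0.1
```

>>> {"method": "send_rows", "body": {
  "force": 40,
  "plan": [
    {"linear": [0.001,0.004,0],"delta_rot": [-0.6,0,0],"fingers": 0.085},
    {"linear": [0,0,0],"delta_rot": [0,0,0],"fingers": 0.085},
    {"linear": [0,0,0],"delta_rot": [0,0,0],"fingers": 0.035},
    {"linear": [0,0,0],"delta_rot": [0,0,0],"fingers": 0.035},
    {"linear": [0,0,0],"delta_rot": [0,0,0],"fingers": 0.035},
    {"linear": [0,0,0],"delta_rot": [0,0,0],"fingers": 0.035},
    {"linear": [0,0,0],"delta_rot": [0,0,0],"fingers": 0.035},
    {"linear": [0,0,0],"delta_rot": [0,0,0],"fingers": 0.035},
    {"linear": [0,0,0],"delta_rot": [0,0,0],"fingers": 0.035},
    {"linear": [0,0,0],"delta_rot": [0,0,0],"fingers": 0.035}
  ]
}}

```text
clock: 14.62
position: [0.3691, 0.2754, 0.0503]
ee_rot: [-0.002, 0.831, -0.556, 0.001]
contact_force: [-0.8, 0.2, -1.0]
width: 0.045
```

```bash
python3 -c "
from h import *
go(.4395,-.082,.19)"
```

```text
pos [0.3691 0.2754 0.0503] yaw -67.6 w 0.045 F [-0.8  0.2 -1. ] t 14.62
lin [ 0.3572  0.0705 -0.1402] rows 9.4 rot [-0.3  0.  -0. ] rows 0.0
```

>>> {"method": "send_rows", "body": {
  "plan": [
    {"linear": [0,0,-0.01],"delta_rot": [0,0,0],"fingers": 0.035},
    {"linear": [0,0,-0.02],"delta_rot": [0,0,0],"fingers": 0.035},
    {"linear": [0,0,-0.02],"delta_rot": [0,0,0],"fingers": 0.035},
    {"linear": [0,0,-0.02],"delta_rot": [0,0,0],"fingers": 0.035},
    {"linear": [0,0,-0.01],"delta_rot": [0,0,0],"fingers": 0.035},
    {"linear": [0,0,0],"delta_rot": [0,0,0],"fingers": 0.035},
    {"linear": [0.01,0.002,0],"delta_rot": [0,0,0],"fingers": 0.035},
    {"linear": [0.02,0.004,0],"delta_rot": [0,0,0],"fingers": 0.035},
    {"linear": [0.025,0.005,0],"delta_rot": [0,0,0],"fingers": 0.035},
    {"linear": [0.03,0.006,0],"delta_rot": [0,0,0],"fingers": 0.035},
    {"linear": [0.03,0.006,0],"delta_rot": [0,0,0],"fingers": 0.035},
    {"linear": [0.03,0.006,0],"delta_rot": [0,0,0],"fingers": 0.035}
  ]
}}

```text
clock: 15.62
position: [0.3935, 0.1255, 0.127]
ee_rot: [0.003, 0.834, -0.551, -0.003]
contact_force: [1.2, -0.4, -1.6]
width: 0.0445
```

>>> {"method": "send_rows", "body": {
  "plan": [
    {"linear": [0.03,0.006,0],"delta_rot": [0,0,0],"fingers": 0.035},
    {"linear": [0.03,0.006,0],"delta_rot": [0,0,0],"fingers": 0.035},
    {"linear": [0.03,0.006,0],"delta_rot": [0,0,0],"fingers": 0.035},
    {"linear": [0.03,0.006,0],"delta_rot": [0,0,0],"fingers": 0.035},
    {"linear": [0.025,0.005,0],"delta_rot": [0,0,0],"fingers": 0.035},
    {"linear": [0.02,0.004,0],"delta_rot": [0,0,0],"fingers": 0.035},
    {"linear": [0.01,0.002,0],"delta_rot": [0,0,0],"fingers": 0.035},
    {"linear": [0.004,0,0],"delta_rot": [0,0,0],"fingers": 0.035},
    {"linear": [0,0,0],"delta_rot": [0,0,0],"fingers": 0.035},
    {"linear": [0,0,0],"delta_rot": [0,0,0],"fingers": 0.035}
  ]
}}

```text
clock: 16.45
position: [0.4229, -0.0723, 0.1165]
ee_rot: [0.009, 0.832, -0.555, -0.011]
contact_force: [-0.6, 0.6, -1.4]
width: 0.0448
```

```bash
python3 -c "
from h import *
manip.get_image('top')
im=look('w10.png')
go(.4395,-.082,.09)
cv2.imwrite('pics/w10c.png',im[100:400,100:460,::-1])
print(proj('wrist',[[.4395,-.082,.009]]))"
```

```text
pos [ 0.423  -0.0717  0.1167] yaw -67.3 w 0.045 F [-0.5 -0.2 -1. ] t 16.55
lin [ 0.0161 -0.0119  0.0263] rows 0.8 rot [1.5 0.5 0. ] rows 0.2
[[298.6945295  203.24847644]]
```

View pics/w10c.png

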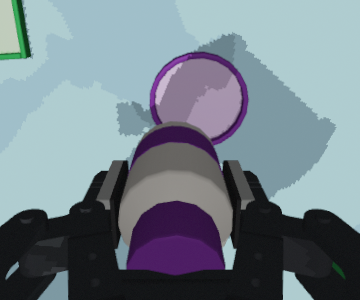

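The bottle hangs upright and the purple station is centred at (299,199), so I'll aim for (0.441, -0.081).

>>> {"method": "send_rows", "body": {
  "plan": [
    {"linear": [0.008,-0.006,0],"delta_rot": [1.5,0.5,0],"fingers": 0.035},
    {"linear": [0.006,-0.005,0.004],"delta_rot": [0,0,0],"fingers": 0.035},
    {"linear": [0,0,0.01],"delta_rot": [0,0,0],"fingers": 0.035},
    {"linear": [0,0,0.006],"delta_rot": [0,0,0],"fingers": 0.035},
    {"linear": [0,0,0],"delta_rot": [0,0,0],"fingers": 0.035},
    {"linear": [0,0,0],"delta_rot": [0,0,0],"fingers": 0.035}
  ]
}}

```text
clock: 17.05
position: [0.4387, -0.0761, 0.0951]
ee_rot: [-0.0, 0.834, -0.551, -0.001]
contact_force: [-0.8, -0.1, -1.8]
width: 0.0449
```

```bash
python3 -c "
from h import *
manip.get_image('top')
go(.441,-.081,.0535)"
```

```text
pos [ 0.4387 -0.0761  0.0952] yaw -66.9 w 0.0451 F [-1.2 -0.4 -0.7] t 17.1
lin [ 0.0055 -0.0002  0.0417] rows 1.0 rot [0.  0.1 0. ] rows 0.0
```

>>> {"method": "send_rows", "body": {
  "plan": [
    {"linear": [0.005,0,0.004],"delta_rot": [0,0,0],"fingers": 0.035},
    {"linear": [0,0,0.008],"delta_rot": [0,0,0],"fingers": 0.035},
    {"linear": [0,0,0.01],"delta_rot": [0,0,0],"fingers": 0.035},
    {"linear": [0,0,0.006],"delta_rot": [0,0,0],"fingers": 0.035},
    {"linear": [0,0,0],"delta_rot": [0,0,0],"fingers": 0.035},
    {"linear": [0,0,0],"delta_rot": [0,0,0],"fingers": 0.035}
  ]
}}

```text
clock: 17.6
position: [0.4418, -0.0813, 0.0656]
ee_rot: [-0.0, 0.834, -0.551, 0.001]
contact_force: [0.0, -0.4, -0.3]
width: 0.0447
```

```bash
python3 -c "
from h import *
manip.get_image('top')
go(.441,-.081,.0535)"
```

```text
pos [ 0.4417 -0.0813  0.0656] yaw -66.9 w 0.0449 F [-0.  -0.2 -1.7] t 17.65
lin [-0.0005  0.0006  0.0121] rows 0.3 rot [-0.1 -0.   0. ] rows 0.0
```

>>> {"method": "send_rows", "body": {
  "plan": [
    {"linear": [0,0,0.004],"delta_rot": [0,0,0],"fingers": 0.035},
    {"linear": [0,0,0.004],"delta_rot": [0,0,0],"fingers": 0.035},
    {"linear": [0,0,0.002],"delta_rot": [0,0,0],"fingers": 0.035},
    {"linear": [0,0,0.001],"delta_rot": [0,0,0],"fingers": 0.035},
    {"linear": [0,0,0],"delta_rot": [0,0,0],"fingers": 0.035},
    {"linear": [0,0,0],"delta_rot": [0,0,0],"fingers": 0.035}
  ]
}}

```text
clock: 18.15
position: [0.4425, -0.0816, 0.0544]
ee_rot: [-0.001, 0.834, -0.551, 0.002]
contact_force: [-0.4, -0.2, -0.4]
width: 0.0448
```

```bash
python3 -c "
from h import *
manip.get_image('top')
go(.441,-.081,.0535)"
```

```text
pos [ 0.4425 -0.0816  0.0544] yaw -66.9 w 0.0452 F [ 0.2 -0.6 -1.2] t 18.2
lin [-0.0011  0.0012  0.0009] rows 0.0 rot [-0.2 -0.1  0. ] rows 0.0
```

>>> {"method": "send_rows", "body": {
  "plan": [
    {"linear": [0,0,0.0012],"delta_rot": [0,0,0],"fingers": 0.035},
    {"linear": [0,0,0],"delta_rot": [0,0,0],"fingers": 0.05},
    {"linear": [0,0,0],"delta_rot": [0,0,0],"fingers": 0.06},
    {"linear": [0,0,0],"delta_rot": [0,0,0],"fingers": 0.07},
    {"linear": [0,0,0],"delta_rot": [0,0,0],"fingers": 0.08},
    {"linear": [0,0,0],"delta_rot": [0,0,0],"fingers": 0.085},
    {"linear": [0,0,0],"delta_rot": [0,0,0],"fingers": 0.085},
    {"linear": [0,0,-0.02],"delta_rot": [0,0,0],"fingers": 0.085},
    {"linear": [0,0,-0.03],"delta_rot": [0,0,0],"fingers": 0.085},
    {"linear": [0,0,-0.04],"delta_rot": [0,0,0],"fingers": 0.085},
    {"linear": [0,0,-0.04],"delta_rot": [0,0,0],"fingers": 0.085},
    {"linear": [0,0,-0.03],"delta_rot": [0,0,0],"fingers": 0.085}
  ]
}}

```text
clock: 19.2
position: [0.4375, -0.08, 0.2133]
ee_rot: [0.001, 0.834, -0.551, -0.007]
contact_force: [2.0, -1.0, -0.3]
width: 0.085
```

```bash
python3 -c "
from h import *
manip.get_image('top')
im=look('w11.png','bottle_mid')
p=seg(im,'purple',(150,60,400,330),60);print(p.min(0),p.max(0),proj('wrist',[[.441,-.081,.09],[.441,-.081,.063],[.441,-.081,.009]]))
go(.34,-.285,.22,-111.1)"
```

```text
bottle_mid 0.63 [372.0, 0.0, 426.0, 25.0]
bottle_mid 0.59 [251.0, 171.0, 305.0, 234.0]
[243 156] [310 212] [[277.99081347 212.16931988]
 [277.92628461 202.74665326]
 [277.82693564 188.33778795]]
pos [ 0.439  -0.0805  0.2132] yaw -66.9 w 0.0854 F [-1.1  0.  -0.6] t 19.35
lin [ 0.1492  0.1713 -0.0067] rows 5.5 rot [ 0.5  0.2 44.2] rows 6.2
```

The bottle's box matches the projection of an upright bottle in the station. Next is the rack.

>>> {"method": "send_rows", "body": {
  "plan": [
    {"linear": [0.012,0.014,0],"delta_rot": [0,0,0],"fingers": 0.085},
    {"linear": [0.02,0.023,0],"delta_rot": [0,0,0],"fingers": 0.085},
    {"linear": [0.022,0.025,0],"delta_rot": [0,0,0],"fingers": 0.085},
    {"linear": [0.022,0.025,0],"delta_rot": [0,0,0],"fingers": 0.085},
    {"linear": [0.022,0.025,0],"delta_rot": [0,0,0],"fingers": 0.085},
    {"linear": [0.022,0.025,0],"delta_rot": [0,0,0],"fingers": 0.085},
    {"linear": [0.015,0.018,0],"delta_rot": [0,0,0],"fingers": 0.085},
    {"linear": [0.008,0.01,0],"delta_rot": [0,0,0],"fingers": 0.085},
    {"linear": [0,0,0],"delta_rot": [0,0,0],"fingers": 0.085}
  ]
}}

```text
clock: 20.1
position: [0.3341, -0.2796, 0.2008]
ee_rot: [-0.001, 0.836, -0.549, -0.015]
contact_force: [0.4, -0.1, 0.2]
width: 0.0851
```

>>> {"method": "send_rows", "body": {
  "plan": [
    {"linear": [0,0,0],"delta_rot": [0,0,3],"fingers": 0.085},
    {"linear": [0,0,0],"delta_rot": [0,0,5],"fingers": 0.085},
    {"linear": [0,0,0],"delta_rot": [0,0,6],"fingers": 0.085},
    {"linear": [0,0,0],"delta_rot": [0,0,6],"fingers": 0.085},
    {"linear": [0,0,0],"delta_rot": [0,0,6],"fingers": 0.085},
    {"linear": [0,0,0],"delta_rot": [0,0,6],"fingers": 0.085},
    {"linear": [0,0,0],"delta_rot": [0,0,5],"fingers": 0.085},
    {"linear": [0,0,0],"delta_rot": [0,0,4],"fingers": 0.085},
    {"linear": [0,0,0],"delta_rot": [0,0,2],"fingers": 0.085},
    {"linear": [0,0,0],"delta_rot": [0,0,0],"fingers": 0.085}
  ]
}}

```text
clock: 20.93
position: [0.3301, -0.2664, 0.1872]
ee_rot: [-0.004, -0.56, 0.828, 0.03]
contact_force: [0.2, 0.3, -0.6]
width: 0.0848
```

```bash
python3 -c "
from h import *
manip.get_image('top')
im=look('w12.png','tube_rack_mid')
go(.36,-.282,.15,-111.1)"
```

```text
tube_rack_mid 0.56 [259.0, 87.0, 306.0, 219.0]
pos [ 0.3302 -0.267   0.1877] yaw -111.8 w 0.0853 F [ 0.6 -0.8  0. ] t 21.08
lin [ 0.0038 -0.0352  0.0358] rows 1.2 rot [ 3.   1.5 -0.6] rows 0.5
```

View pics/w12.png

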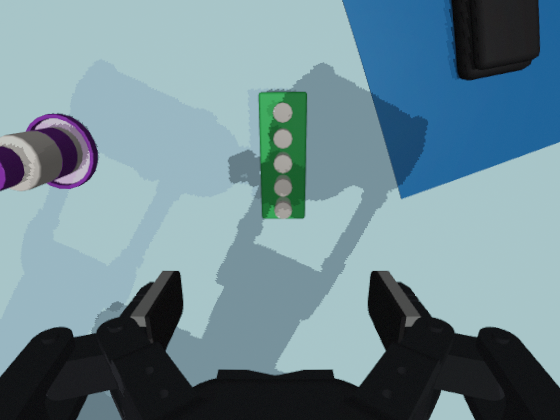

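The rack's tube tops run from (283,112) to (284,210), nearly vertical in the picture, and the bottle stands in its station at the left.

```bash
python3 -c "
from h import *
im=cv2.imread('pics/w12.png')[:,:,::-1]
w=ray('wrist',[[283,112],[283,164],[284,210]],.068);print(w.round(4)); d=w[0]-w[2];print(np.degrees(np.arctan2(d[1],d[0])))
p=seg(im,'green',(240,70,320,230),60);print(rect('wrist',p,.05))
"
```

```text
[[ 0.395  -0.2952  0.068 ]
 [ 0.3611 -0.282   0.068 ]
 [ 0.3279 -0.2698  0.068 ]]
-20.73039888648119
(array([ 361.7, -281.8]), array([98.7, 35.7]), -21.2)
```

>>> {"method": "send_rows", "body": {
  "plan": [
    {"linear": [0.002,-0.012,0],"delta_rot": [3,1.5,-0.7],"fingers": 0.085},
    {"linear": [0.001,-0.014,0.005],"delta_rot": [0,0,0],"fingers": 0.085},
    {"linear": [0,-0.007,0.01],"delta_rot": [0,0,0],"fingers": 0.085},
    {"linear": [0,0,0.015],"delta_rot": [0,0,0],"fingers": 0.085},
    {"linear": [0,0,0.01],"delta_rot": [0,0,0],"fingers": 0.085},
    {"linear": [0,0,0],"delta_rot": [0,0,0],"fingers": 0.085},
    {"linear": [0,0,0],"delta_rot": [0,0,0],"fingers": 0.085}
  ]
}}

```text
clock: 21.67
position: [0.3615, -0.2808, 0.1432]
ee_rot: [0.0, -0.569, 0.823, 0.001]
contact_force: [0.0, -0.5, 0.1]
width: 0.0849
```

```bash
python3 -c "
from h import *
manip.get_image('top')
go(.3612,-.282,.042,-111)"
```

```text
pos [ 0.3614 -0.2807  0.1433] yaw -110.7 w 0.0848 F [0.5 1.3 0.1] t 21.72
lin [ 0.0013 -0.0004  0.1013] rows 2.4 rot [0.1 0.  0.3] rows 0.0
```

>>> {"method": "send_rows", "body": {
  "plan": [
    {"linear": [0.001,0,0.01],"delta_rot": [0,0,0.3],"fingers": 0.085},
    {"linear": [0,0,0.02],"delta_rot": [0,0,0],"fingers": 0.085},
    {"linear": [0,0,0.02],"delta_rot": [0,0,0],"fingers": 0.085},
    {"linear": [0,0,0.02],"delta_rot": [0,0,0],"fingers": 0.085},
    {"linear": [0,0,0.012],"delta_rot": [0,0,0],"fingers": 0.085},
    {"linear": [0,0,0.006],"delta_rot": [0,0,0],"fingers": 0.085},
    {"linear": [0,0,0],"delta_rot": [0,0,0],"fingers": 0.085},
    {"linear": [0,0,0],"delta_rot": [0,0,0],"fingers": 0.085}
  ]
}}

```text
clock: 22.38
position: [0.3643, -0.2853, 0.0569]
ee_rot: [0.001, -0.567, 0.824, -0.005]
contact_force: [-0.5, 0.0, 0.3]
width: 0.0851
```

```bash
python3 -c "
from h import *
manip.get_image('top')
go(.3612,-.282,.042,-111)"
```

```text
pos [ 0.3644 -0.2854  0.0571] yaw -111.0 w 0.0849 F [-0.9  0.1 -0.7] t 22.43
lin [-0.0021  0.0043  0.015 ] rows 0.4 rot [-0.5 -0.2  0. ] rows 0.1
```

>>> {"method": "send_rows", "body": {
  "plan": [
    {"linear": [-0.002,0.004,0.005],"delta_rot": [-0.5,-0.2,0],"fingers": 0.085},
    {"linear": [0,0,0.006],"delta_rot": [0,0,0],"fingers": 0.085},
    {"linear": [0,0,0.003],"delta_rot": [0,0,0],"fingers": 0.085},
    {"linear": [0,0,0],"delta_rot": [0,0,0],"fingers": 0.085},
    {"linear": [0,0,0],"delta_rot": [0,0,0],"fingers": 0.085}
  ]
}}

```text
clock: 22.85
position: [0.3626, -0.2834, 0.0445]
ee_rot: [0.0, -0.567, 0.824, -0.003]
contact_force: [0.6, -0.8, 0.7]
width: 0.0848
```

```bash
python3 -c "
from h import *
manip.get_image('top')
go(.3612,-.282,.042,-111)"
```

```text
pos [ 0.3626 -0.2834  0.0445] yaw -110.9 w 0.0848 F [-1.2  0.6  0.5] t 22.9
lin [-0.0008  0.0018  0.0025] rows 0.1 rot [-0.3 -0.2  0.1] rows 0.1
```

>>> {"method": "send_rows", "body": {
  "force": 40,
  "plan": [
    {"linear": [-0.001,0.002,0.002],"delta_rot": [-0.3,-0.2,0],"fingers": 0.085},
    {"linear": [0,0,0],"delta_rot": [0,0,0],"fingers": 0.025},
    {"linear": [0,0,0],"delta_rot": [0,0,0],"fingers": 0.025},
    {"linear": [0,0,0],"delta_rot": [0,0,0],"fingers": 0.025},
    {"linear": [0,0,0],"delta_rot": [0,0,0],"fingers": 0.025},
    {"linear": [0,0,0],"delta_rot": [0,0,0],"fingers": 0.025},
    {"linear": [0,0,0],"delta_rot": [0,0,0],"fingers": 0.025},
    {"linear": [0,0,0],"delta_rot": [0,0,0],"fingers": 0.025},
    {"linear": [0,0,0],"delta_rot": [0,0,0],"fingers": 0.025},
    {"linear": [0,0,0],"delta_rot": [0,0,0],"fingers": 0.025},
    {"linear": [0,0,0],"delta_rot": [0,0,0],"fingers": 0.025}
  ]
}}

```text
clock: 23.82
position: [0.3613, -0.282, 0.0427]
ee_rot: [0.0, -0.567, 0.824, -0.0]
contact_force: [-0.5, 0.3, 0.9]
width: 0.0354
```

```bash
python3 -c "
from h import *
go(.467,.0965,.17,-64.9)"
```

```text
pos [ 0.3613 -0.282   0.0427] yaw -110.9 w 0.0354 F [-0.5  0.3  0.9] t 23.82
lin [-0.3912  0.0365 -0.1272] rows 9.9 rot [ -0.  -0. -46.] rows 6.4
```

>>> {"method": "send_rows", "body": {
  "plan": [
    {"linear": [0,0,-0.01],"delta_rot": [0,0,0],"fingers": 0.025},
    {"linear": [0,0,-0.02],"delta_rot": [0,0,0],"fingers": 0.025},
    {"linear": [0,0,-0.025],"delta_rot": [0,0,0],"fingers": 0.025},
    {"linear": [0,0,-0.025],"delta_rot": [0,0,0],"fingers": 0.025},
    {"linear": [0,0,-0.025],"delta_rot": [0,0,0],"fingers": 0.025},
    {"linear": [0,0,-0.025],"delta_rot": [0,0,0],"fingers": 0.025},
    {"linear": [0,0,-0.02],"delta_rot": [0,0,0],"fingers": 0.025},
    {"linear": [0,0,-0.01],"delta_rot": [0,0,0],"fingers": 0.025},
    {"linear": [0,0,0],"delta_rot": [0,0,0],"fingers": 0.025},
    {"linear": [0,0,0],"delta_rot": [0,0,0],"fingers": 0.025}
  ]
}}

```text
clock: 24.65
position: [0.3586, -0.2793, 0.2069]
ee_rot: [-0.001, -0.567, 0.824, 0.005]
contact_force: [-0.4, 0.3, -1.6]
width: 0.0355
```

```bash
python3 -c "
from h import *
manip.get_image('top')
go(.467,.0965,.20,-64.9)"
```

```text
pos [ 0.3585 -0.2792  0.2066] yaw -110.9 w 0.0354 F [-0.2  0.2 -2.4] t 24.7
lin [-0.3896  0.0329  0.0088] rows 9.4 rot [  0.4   0.5 -46. ] rows 6.4
```

>>> {"method": "send_rows", "body": {
  "plan": [
    {"linear": [-0.01,0.001,0],"delta_rot": [0.4,0.4,0],"fingers": 0.025},
    {"linear": [-0.02,0.0015,0],"delta_rot": [0,0,0],"fingers": 0.025},
    {"linear": [-0.03,0.0025,0],"delta_rot": [0,0,0],"fingers": 0.025},
    {"linear": [-0.03,0.0025,0],"delta_rot": [0,0,0],"fingers": 0.025},
    {"linear": [-0.03,0.0025,0],"delta_rot": [0,0,0],"fingers": 0.025},
    {"linear": [-0.03,0.0025,0],"delta_rot": [0,0,0],"fingers": 0.025},
    {"linear": [-0.03,0.0025,0],"delta_rot": [0,0,0],"fingers": 0.025},
    {"linear": [-0.03,0.0025,0],"delta_rot": [0,0,0],"fingers": 0.025},
    {"linear": [-0.03,0.0025,0],"delta_rot": [0,0,0],"fingers": 0.025},
    {"linear": [-0.03,0.0025,0],"delta_rot": [0,0,0],"fingers": 0.025},
    {"linear": [-0.03,0.0025,0],"delta_rot": [0,0,0],"fingers": 0.025},
    {"linear": [-0.03,0.0025,0],"delta_rot": [0,0,0],"fingers": 0.025}
  ]
}}

```text
clock: 25.7
position: [0.4436, 0.0578, 0.1909]
ee_rot: [-0.009, -0.562, 0.827, 0.012]
contact_force: [1.0, -0.1, -1.2]
width: 0.0355
```

>>> {"method": "send_rows", "body": {
  "plan": [
    {"linear": [-0.03,0.0025,0],"delta_rot": [0,0,0],"fingers": 0.025},
    {"linear": [-0.015,0.001,0],"delta_rot": [0,0,0],"fingers": 0.025},
    {"linear": [-0.008,0,0],"delta_rot": [0,0,-3],"fingers": 0.025},
    {"linear": [0,0,0],"delta_rot": [0,0,-5],"fingers": 0.025},
    {"linear": [0,0,0],"delta_rot": [0,0,-6],"fingers": 0.025},
    {"linear": [0,0,0],"delta_rot": [0,0,-6],"fingers": 0.025},
    {"linear": [0,0,0],"delta_rot": [0,0,-6],"fingers": 0.025},
    {"linear": [0,0,0],"delta_rot": [0,0,-6],"fingers": 0.025},
    {"linear": [0,0,0],"delta_rot": [0,0,-6],"fingers": 0.025},
    {"linear": [0,0,0],"delta_rot": [0,0,-4],"fingers": 0.025},
    {"linear": [0,0,0],"delta_rot": [0,0,-2],"fingers": 0.025},
    {"linear": [0,0,0],"delta_rot": [0,0,0],"fingers": 0.025}
  ]
}}

```text
clock: 26.7
position: [0.4433, 0.1267, 0.1729]
ee_rot: [0.013, 0.844, -0.535, -0.031]
contact_force: [1.2, -0.5, -1.7]
width: 0.0354
```

```bash
python3 -c "
from h import *
manip.get_image('top');manip.get_image('top')
go(.467,.0965,.12,-64.9)
im=look('w13.png')
"
```

```text
pos [0.4434 0.1265 0.1731] yaw -64.8 w 0.0356 F [ 0.2 -0.2 -1.4] t 26.8
lin [ 0.0392 -0.0113  0.0511] rows 1.6 rot [3.1 2.2 0.1] rows 0.5
```

View pics/w13.png

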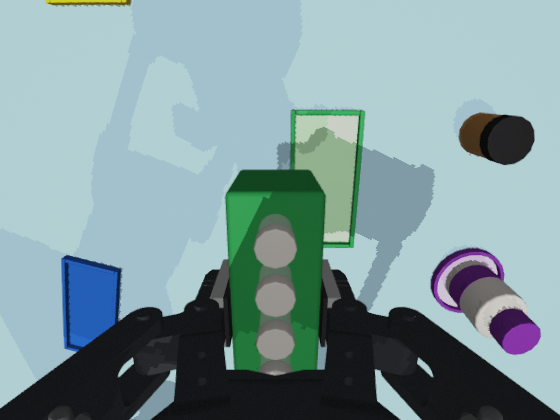

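The rack hangs level over the bench and the green station lies up and to the right at about (327,178). I'll align the rack with it.

>>> {"method": "send_rows", "body": {
  "plan": [
    {"linear": [0.01,-0.003,0],"delta_rot": [3,2.2,0],"fingers": 0.025},
    {"linear": [0.012,-0.004,0],"delta_rot": [0,0,0],"fingers": 0.025},
    {"linear": [0.01,-0.003,0.005],"delta_rot": [0,0,0],"fingers": 0.025},
    {"linear": [0.004,0,0.012],"delta_rot": [0,0,0],"fingers": 0.025},
    {"linear": [0,0,0.015],"delta_rot": [0,0,0],"fingers": 0.025},
    {"linear": [0,0,0.01],"delta_rot": [0,0,0],"fingers": 0.025},
    {"linear": [0,0,0],"delta_rot": [0,0,0],"fingers": 0.025},
    {"linear": [0,0,0],"delta_rot": [0,0,0],"fingers": 0.025}
  ]
}}

```text
clock: 27.52
position: [0.4739, 0.0942, 0.128]
ee_rot: [0.0, 0.843, -0.538, -0.0]
contact_force: [0.3, -0.3, -2.3]
width: 0.0355
```

```bash
python3 -c "
from h import *
manip.get_image('top');manip.get_image('top')
go(.4665,.096,.0455,-64.9)
"
```

```text
pos [0.474  0.0944 0.1285] yaw -65.1 w 0.0359 F [-0.2 -0.6 -1.7] t 27.62
lin [-0.0046  0.0062  0.083 ] rows 2.0 rot [-0.  -0.  -0.2] rows 0.0
```

>>> {"method": "send_rows", "body": {
  "plan": [
    {"linear": [-0.003,0.003,0.003],"delta_rot": [0,0,-0.2],"fingers": 0.025},
    {"linear": [-0.001,0.003,0.01],"delta_rot": [0,0,0],"fingers": 0.025},
    {"linear": [0,0,0.015],"delta_rot": [0,0,0],"fingers": 0.025},
    {"linear": [0,0,0.015],"delta_rot": [0,0,0],"fingers": 0.025},
    {"linear": [0,0,0.008],"delta_rot": [0,0,0],"fingers": 0.025},
    {"linear": [0,0,0],"delta_rot": [0,0,0],"fingers": 0.025},
    {"linear": [0,0,0],"delta_rot": [0,0,0],"fingers": 0.025}
  ]
}}

```text
clock: 28.2
position: [0.4693, 0.0964, 0.0796]
ee_rot: [-0.003, 0.844, -0.536, 0.003]
contact_force: [-0.4, 0.2, -1.3]
width: 0.0352
```

```bash
python3 -c "
from h import *
manip.get_image('top');manip.get_image('top')
go(.4665,.096,.0455,-64.9)
im=look('w14.png')
cv2.imwrite('pics/w14c.png',im[100:420,100:460,::-1])
a=np.radians(25.1);R=np.array([[np.cos(a),-np.sin(a)],[np.sin(a),np.cos(a)]])
print(proj('wrist',[[*(R@[sx*.0625,sy*.0305]+[.4665,.096]),.009] for sx in(1,-1) for sy in(1,-1)]).round())
"
```

```text
pos [0.4696 0.0964 0.08  ] yaw -64.9 w 0.0355 F [-0.9 -0.4 -1.8] t 28.3
lin [-0.0011  0.0033  0.0345] rows 0.8 rot [-0.5 -0.2  0. ] rows 0.1
[[220. 145.]
 [326. 145.]
 [229. 330.]
 [318. 330.]]
```

View pics/w14c.png

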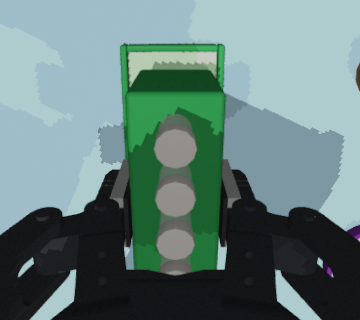

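The station's far corners at (221,144) and (324,144) match the prediction within 2 px, and the rack lines up with them. I'll lower it.

>>> {"method": "send_rows", "body": {
  "plan": [
    {"linear": [-0.001,0.003,0.004],"delta_rot": [-0.5,-0.2,0],"fingers": 0.025},
    {"linear": [0,0,0.008],"delta_rot": [0,0,0],"fingers": 0.025},
    {"linear": [0,0,0.008],"delta_rot": [0,0,0],"fingers": 0.025},
    {"linear": [0,0,0.004],"delta_rot": [0,0,0],"fingers": 0.025},
    {"linear": [0,0,0],"delta_rot": [0,0,0],"fingers": 0.025},
    {"linear": [0,0,0],"delta_rot": [0,0,0],"fingers": 0.025}
  ]
}}

```text
clock: 28.85
position: [0.4678, 0.096, 0.0552]
ee_rot: [-0.001, 0.844, -0.536, 0.001]
contact_force: [-0.8, 0.4, -1.6]
width: 0.0355
```

```bash
python3 -c "
from h import *
manip.get_image('top')
go(.4665,.096,.0455,-64.9)"
```

```text
pos [0.4677 0.096  0.0552] yaw -64.9 w 0.0355 F [-0.1  0.5 -0.9] t 28.9
lin [-0.0005  0.0012  0.0097] rows 0.2 rot [-0.2 -0.1  0. ] rows 0.0
```

>>> {"method": "send_rows", "body": {
  "plan": [
    {"linear": [0,0.001,0.003],"delta_rot": [-0.2,0,0],"fingers": 0.025},
    {"linear": [0,0,0.003],"delta_rot": [0,0,0],"fingers": 0.025},
    {"linear": [0,0,0.002],"delta_rot": [0,0,0],"fingers": 0.025},
    {"linear": [0,0,0.001],"delta_rot": [0,0,0],"fingers": 0.025},
    {"linear": [0,0,0],"delta_rot": [0,0,0],"fingers": 0.025},
    {"linear": [0,0,0],"delta_rot": [0,0,0],"fingers": 0.025}
  ]
}}

```text
clock: 29.4
position: [0.4675, 0.0956, 0.0458]
ee_rot: [0.0, 0.844, -0.536, 0.001]
contact_force: [-0.3, -0.4, -0.7]
width: 0.0353
```

```bash
python3 -c "
from h import *
manip.get_image('top')
go(.4665,.096,.0455,-64.9)"
```

```text
pos [0.4674 0.0956 0.0458] yaw -64.9 w 0.0353 F [-0.7  0.3 -1.9] t 29.45
lin [-0.0008  0.0007  0.0003] rows 0.0 rot [-0.  -0.1  0. ] rows 0.0
```

>>> {"method": "send_rows", "body": {
  "plan": [
    {"linear": [0,0,0.0006],"delta_rot": [0,0,0],"fingers": 0.025},
    {"linear": [0,0,0],"delta_rot": [0,0,0],"fingers": 0.04},
    {"linear": [0,0,0],"delta_rot": [0,0,0],"fingers": 0.055},
    {"linear": [0,0,0],"delta_rot": [0,0,0],"fingers": 0.07},
    {"linear": [0,0,0],"delta_rot": [0,0,0],"fingers": 0.08},
    {"linear": [0,0,0],"delta_rot": [0,0,0],"fingers": 0.085},
    {"linear": [0,0,0],"delta_rot": [0,0,0],"fingers": 0.085},
    {"linear": [0,0,-0.02],"delta_rot": [0,0,0],"fingers": 0.085},
    {"linear": [0,0,-0.03],"delta_rot": [0,0,0],"fingers": 0.085},
    {"linear": [0,0,-0.04],"delta_rot": [0,0,0],"fingers": 0.085},
    {"linear": [0,0,-0.04],"delta_rot": [0,0,0],"fingers": 0.085},
    {"linear": [0,0,-0.03],"delta_rot": [0,0,0],"fingers": 0.085}
  ]
}}

```text
clock: 30.45
position: [0.4624, 0.0954, 0.2048]
ee_rot: [0.005, 0.844, -0.536, -0.007]
contact_force: [0.4, 0.8, -0.8]
width: 0.085
```

```bash
python3 -c "
from h import *
manip.get_image('top')
im=look('w15.png','tube_rack_mid','green_station')
go(.51,-.37,.22)
"
```

```text
tube_rack_mid 0.77 [258.0, 139.0, 296.0, 249.0]
green_station 0.82 [44.0, 262.0, 94.0, 337.0]
green_station 0.57 [242.0, 125.0, 308.0, 246.0]
pos [0.4624 0.0953 0.2028] yaw -64.9 w 0.0847 F [-0.2  0.3 -0.4] t 30.65
lin [ 0.4414  0.1548 -0.017 ] rows 11.2 rot [0.9 0.3 0. ] rows 0.1
```

View pics/w15.png

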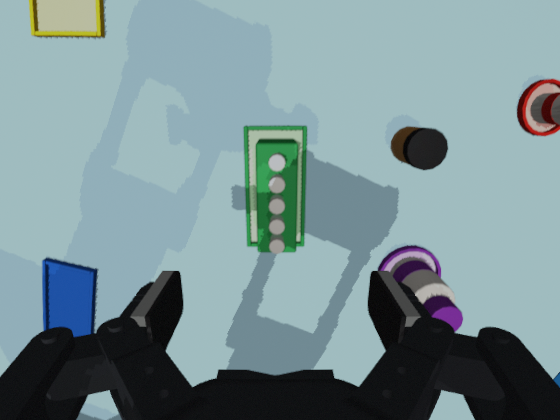

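The rack sits inside the green rim with even margins. Next is the box.

>>> {"method": "send_rows", "body": {
  "plan": [
    {"linear": [0.012,0.004,-0.002],"delta_rot": [0.9,0.3,0],"fingers": 0.085},
    {"linear": [0.022,0.008,-0.002],"delta_rot": [0,0,0],"fingers": 0.085},
    {"linear": [0.03,0.0105,-0.001],"delta_rot": [0,0,0],"fingers": 0.085},
    {"linear": [0.03,0.0105,-0.001],"delta_rot": [0,0,0],"fingers": 0.085},
    {"linear": [0.03,0.0105,-0.001],"delta_rot": [0,0,0],"fingers": 0.085},
    {"linear": [0.03,0.0105,-0.001],"delta_rot": [0,0,0],"fingers": 0.085},
    {"linear": [0.03,0.0105,-0.001],"delta_rot": [0,0,0],"fingers": 0.085},
    {"linear": [0.03,0.0105,-0.001],"delta_rot": [0,0,0],"fingers": 0.085},
    {"linear": [0.03,0.0105,-0.001],"delta_rot": [0,0,0],"fingers": 0.085},
    {"linear": [0.03,0.0105,-0.001],"delta_rot": [0,0,0],"fingers": 0.085},
    {"linear": [0.03,0.0105,-0.001],"delta_rot": [0,0,0],"fingers": 0.085},
    {"linear": [0.03,0.0105,-0.001],"delta_rot": [0,0,0],"fingers": 0.085}
  ]
}}

```text
clock: 31.65
position: [0.4855, -0.2612, 0.1891]
ee_rot: [0.003, 0.846, -0.532, -0.024]
contact_force: [1.4, 0.1, 1.0]
width: 0.0851
```

>>> {"method": "send_rows", "body": {
  "plan": [
    {"linear": [0.03,0.0105,0],"delta_rot": [0,0,0],"fingers": 0.085},
    {"linear": [0.03,0.0105,0],"delta_rot": [0,0,0],"fingers": 0.085},
    {"linear": [0.022,0.008,0],"delta_rot": [0,0,0],"fingers": 0.085},
    {"linear": [0.012,0.005,0],"delta_rot": [0,0,0],"fingers": 0.085},
    {"linear": [0,0,0],"delta_rot": [0,0,0],"fingers": 0.085},
    {"linear": [0,0,0],"delta_rot": [0,0,0],"fingers": 0.085}
  ]
}}

```text
clock: 32.15
position: [0.4899, -0.3682, 0.1711]
ee_rot: [0.002, 0.844, -0.535, -0.036]
contact_force: [0.5, -0.2, -0.9]
width: 0.085
```

```bash
python3 -c "
from h import *
manip.get_image('top')
im=look('w16.png','slide_box_mid')
go(.535,-.367,.15)
"
```

```text
slide_box_mid 0.84 [277.0, 103.0, 352.0, 208.0]
pos [ 0.4904 -0.3672  0.1724] yaw -64.7 w 0.0855 F [-0.7  0.7  0.3] t 32.3
lin [ 0.0202 -0.0413  0.0196] rows 1.2 rot [2.4 3.3 0.1] rows 0.6
```

View pics/w16.png

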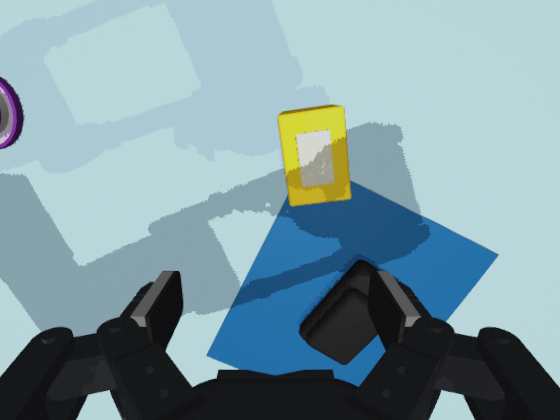

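The box's top corners are at about (278,115), (344,107), (351,197) and (290,206). The mouse is below it in the picture, clear of the grasp.

```bash
python3 -c "
from h import *
w=ray('wrist',[[278,115],[344,107],[351,197],[290,206]],.066)[:,:2];print(w.round(4),w.mean(0))
for a,b in((0,1),(3,2),(0,3),(1,2)):
    d=w[b]-w[a];print(np.linalg.norm(d).round(4),np.degrees(np.arctan2(d[1],d[0])).round(1))
c=w.mean(0);print(proj('wrist',[[*c,.066],[*c,0]]))
"
```

```text
[[ 0.5525 -0.333 ]
 [ 0.5755 -0.3693]
 [ 0.5246 -0.4031]
 [ 0.4996 -0.3677]] [ 0.53806451 -0.36827733]
0.0429 -57.6
0.0434 -54.8
0.0632 -146.7
0.0611 -146.4
[[315.78461649 158.10164385]
 [311.05906931 145.00941512]]
```

>>> {"method": "send_rows", "body": {
  "plan": [
    {"linear": [0.005,-0.01,0],"delta_rot": [2.4,3.3,0],"fingers": 0.085},
    {"linear": [0.007,-0.014,0],"delta_rot": [0,0,-4],"fingers": 0.085},
    {"linear": [0.005,-0.012,0],"delta_rot": [0,0,-4],"fingers": 0.085},
    {"linear": [0.002,-0.006,0],"delta_rot": [0,0,0],"fingers": 0.085},
    {"linear": [0,0,0.01],"delta_rot": [0,0,0],"fingers": 0.085},
    {"linear": [0,0,0.01],"delta_rot": [0,0,0],"fingers": 0.085},
    {"linear": [0,0,0],"delta_rot": [0,0,0],"fingers": 0.085},
    {"linear": [0,0,0],"delta_rot": [0,0,0],"fingers": 0.085}
  ]
}}

```text
clock: 32.97
position: [0.5363, -0.3528, 0.1522]
ee_rot: [-0.001, 0.883, -0.469, 0.001]
contact_force: [0.5, 0.6, 0.6]
width: 0.0847
```

```bash
python3 -c "
from h import *
manip.get_image('top');manip.get_image('top')
go(.537,-.3675,.045,-56.5)
im=look('w17.png','slide_box_mid')
p=seg(im,'yellow',(150,100,420,380),90,40); print(rect('wrist',p,.066))
print(p.min(0),p.max(0))
"
```

```text
pos [ 0.5362 -0.3531  0.1523] yaw -56.0 w 0.0849 F [0.3 0.8 0.3] t 33.07
lin [0.0123 0.0077 0.1073] rows 2.6 rot [-0.1  0.   0.5] rows 0.1
slide_box_mid 0.58 [261.0, 178.0, 331.0, 284.0]
(array([ 543.1, -365.5]), array([74.6, 43.5]), 33.8)
[263 179] [328 283]
```

>>> {"method": "send_rows", "body": {
  "plan": [
    {"linear": [0.007,0.004,0],"delta_rot": [0,0,0.3],"fingers": 0.085},
    {"linear": [0.005,0.002,0.003],"delta_rot": [0,0,0],"fingers": 0.085},
    {"linear": [0,0,0.012],"delta_rot": [0,0,0],"fingers": 0.085},
    {"linear": [0,0,0.015],"delta_rot": [0,0,0],"fingers": 0.085},
    {"linear": [0,0,0.01],"delta_rot": [0,0,0],"fingers": 0.085},
    {"linear": [0,0,0],"delta_rot": [0,0,0],"fingers": 0.085},
    {"linear": [0,0,0],"delta_rot": [0,0,0],"fingers": 0.085}
  ]
}}

```text
clock: 33.75
position: [0.5397, -0.374, 0.1132]
ee_rot: [0.0, 0.881, -0.474, 0.005]
contact_force: [0.1, -0.9, 0.2]
width: 0.0848
```

```bash
python3 -c "
from h import *
manip.get_image('top');manip.get_image('top')
go(.538,-.368,.045,-56.3)
"
```

```text
pos [ 0.5399 -0.3738  0.1137] yaw -56.6 w 0.0851 F [ 0.1 -0.7 -0.7] t 33.85
lin [-0.0065 -0.0014  0.0686] rows 1.7 rot [-0.2 -0.5 -0.2] rows 0.1
```

>>> {"method": "send_rows", "body": {
  "plan": [
    {"linear": [-0.005,-0.001,0.004],"delta_rot": [-0.2,-0.5,-0.2],"fingers": 0.085},
    {"linear": [0,0,0.012],"delta_rot": [0,0,0],"fingers": 0.085},
    {"linear": [0,0,0.016],"delta_rot": [0,0,0],"fingers": 0.085},
    {"linear": [0,0,0.014],"delta_rot": [0,0,0],"fingers": 0.085},
    {"linear": [0,0,0.01],"delta_rot": [0,0,0],"fingers": 0.085},
    {"linear": [0,0,0.006],"delta_rot": [0,0,0],"fingers": 0.085},
    {"linear": [0,0,0],"delta_rot": [0,0,0],"fingers": 0.085},
    {"linear": [0,0,0],"delta_rot": [0,0,0],"fingers": 0.085}
  ]
}}

```text
clock: 34.52
position: [0.5407, -0.3692, 0.054]
ee_rot: [0.0, 0.882, -0.471, 0.004]
contact_force: [-0.2, 1.0, -0.4]
width: 0.0849
```

```bash
python3 -c "
from h import *
manip.get_image('top');manip.get_image('top')
go(.538,-.368,.045,-56.3)
"
```

```text
pos [ 0.5408 -0.3694  0.0544] yaw -56.2 w 0.0848 F [ 0.3  0.7 -0.2] t 34.62
lin [-0.0028  0.0016  0.0094] rows 0.2 rot [-0.2 -0.5  0.1] rows 0.1
```

>>> {"method": "send_rows", "body": {
  "force": 40,
  "plan": [
    {"linear": [-0.002,0.001,0.006],"delta_rot": [-0.2,-0.5,0],"fingers": 0.085},
    {"linear": [0,0,0.003],"delta_rot": [0,0,0],"fingers": 0.085},
    {"linear": [0,0,0],"delta_rot": [0,0,0],"fingers": 0.035},
    {"linear": [0,0,0],"delta_rot": [0,0,0],"fingers": 0.035},
    {"linear": [0,0,0],"delta_rot": [0,0,0],"fingers": 0.035},
    {"linear": [0,0,0],"delta_rot": [0,0,0],"fingers": 0.035},
    {"linear": [0,0,0],"delta_rot": [0,0,0],"fingers": 0.035},
    {"linear": [0,0,0],"delta_rot": [0,0,0],"fingers": 0.035},
    {"linear": [0,0,0],"delta_rot": [0,0,0],"fingers": 0.035},
    {"linear": [0,0,0],"delta_rot": [0,0,0],"fingers": 0.035},
    {"linear": [0,0,0],"delta_rot": [0,0,0],"fingers": 0.035},
    {"linear": [0,0,0],"delta_rot": [0,0,0],"fingers": 0.035}
  ]
}}

```text
clock: 35.62
position: [0.5397, -0.3692, 0.047]
ee_rot: [0.0, 0.882, -0.471, 0.001]
contact_force: [0.6, -0.4, -0.1]
width: 0.0434
```

```bash
python3 -c "
from h import *
go(.5585,.348,.2,-68.2)
"
```

```text
pos [ 0.5397 -0.3692  0.047 ] yaw -56.2 w 0.0434 F [ 0.6 -0.4 -0.1] t 35.62
lin [-0.5855 -0.4141 -0.1543] rows 17.6 rot [-0.  -0.1 12. ] rows 1.7
```

>>> {"method": "send_rows", "body": {
  "plan": [
    {"linear": [0,0,-0.01],"delta_rot": [0,0,0],"fingers": 0.035},
    {"linear": [0,0,-0.02],"delta_rot": [0,0,0],"fingers": 0.035},
    {"linear": [0,0,-0.025],"delta_rot": [0,0,0],"fingers": 0.035},
    {"linear": [0,0,-0.025],"delta_rot": [0,0,0],"fingers": 0.035},
    {"linear": [0,0,-0.025],"delta_rot": [0,0,0],"fingers": 0.035},
    {"linear": [0,0,-0.025],"delta_rot": [0,0,0],"fingers": 0.035},
    {"linear": [0,0,-0.02],"delta_rot": [0,0,0],"fingers": 0.035},
    {"linear": [0,0,-0.01],"delta_rot": [0,0,0],"fingers": 0.035},
    {"linear": [0,0,0],"delta_rot": [0,0,0],"fingers": 0.035},
    {"linear": [-0.008,-0.006,0],"delta_rot": [0,0,0],"fingers": 0.035},
    {"linear": [-0.016,-0.012,0],"delta_rot": [0,0,0],"fingers": 0.035},
    {"linear": [-0.024,-0.017,0],"delta_rot": [0,0,0],"fingers": 0.035}
  ]
}}

```text
clock: 36.62
position: [0.5395, -0.3109, 0.2136]
ee_rot: [0.001, 0.88, -0.474, -0.001]
contact_force: [1.0, -0.5, -2.0]
width: 0.0433
```

>>> {"method": "send_rows", "body": {
  "plan": [
    {"linear": [-0.024,-0.017,0],"delta_rot": [0,0,0],"fingers": 0.035},
    {"linear": [-0.024,-0.017,0],"delta_rot": [0,0,0],"fingers": 0.035},
    {"linear": [-0.024,-0.017,0],"delta_rot": [0,0,0],"fingers": 0.035},
    {"linear": [-0.024,-0.017,0],"delta_rot": [0,0,0],"fingers": 0.035},
    {"linear": [-0.024,-0.017,0],"delta_rot": [0,0,0],"fingers": 0.035},
    {"linear": [-0.024,-0.017,0],"delta_rot": [0,0,0],"fingers": 0.035},
    {"linear": [-0.024,-0.017,0],"delta_rot": [0,0,0],"fingers": 0.035},
    {"linear": [-0.024,-0.017,0],"delta_rot": [0,0,0],"fingers": 0.035},
    {"linear": [-0.024,-0.017,0],"delta_rot": [0,0,0],"fingers": 0.035},
    {"linear": [-0.024,-0.017,0],"delta_rot": [0,0,0],"fingers": 0.035},
    {"linear": [-0.024,-0.017,0],"delta_rot": [0,0,0],"fingers": 0.035}
  ]
}}

```text
clock: 37.53
position: [0.5347, 0.0382, 0.196]
ee_rot: [0.002, 0.879, -0.476, -0.022]
contact_force: [0.2, 1.0, -2.5]
width: 0.0438
```

```bash
python3 -c "
from h import *
go(.5585,.348,.2,-68.2)
"
```

```text
pos [0.5347 0.0382 0.196 ] yaw -56.9 w 0.0438 F [ 0.2  1.  -2.5] t 37.53
lin [-0.2464 -0.1893  0.0005] rows 7.5 rot [ 1.6  2.  11.4] rows 1.6
```

>>> {"method": "send_rows", "body": {
  "plan": [
    {"linear": [-0.024,-0.018,0],"delta_rot": [0,0,0],"fingers": 0.035},
    {"linear": [-0.024,-0.018,0],"delta_rot": [0,0,0],"fingers": 0.035},
    {"linear": [-0.024,-0.018,0],"delta_rot": [0,0,0],"fingers": 0.035},
    {"linear": [-0.024,-0.018,0],"delta_rot": [0,0,0],"fingers": 0.035},
    {"linear": [-0.024,-0.018,0],"delta_rot": [0,0,0],"fingers": 0.035},
    {"linear": [-0.024,-0.018,0],"delta_rot": [0,0,0],"fingers": 0.035},
    {"linear": [-0.02,-0.015,0],"delta_rot": [0,0,0],"fingers": 0.035},
    {"linear": [-0.014,-0.011,0],"delta_rot": [0,0,3],"fingers": 0.035},
    {"linear": [-0.006,-0.005,0],"delta_rot": [1,1,5],"fingers": 0.035},
    {"linear": [0,0,0],"delta_rot": [0,0,4],"fingers": 0.035},
    {"linear": [0,0,0],"delta_rot": [0,0,0],"fingers": 0.035},
    {"linear": [0,0,0],"delta_rot": [0,0,0],"fingers": 0.035}
  ]
}}

```text
clock: 38.53
position: [0.528, 0.2918, 0.1769]
ee_rot: [0.015, 0.825, -0.564, -0.027]
contact_force: [0.2, -0.3, -2.6]
width: 0.0437
```

```bash
python3 -c "
from h import *
manip.get_image('top')
go(.5585,.348,.12,-68.2)
im=look('w18.png','yellow_station')
p=seg(im,'yellow',(150,40,420,200),90,40); print(p.min(0),p.max(0))
"
```

```text
pos [0.5279 0.2915 0.1768] yaw -68.7 w 0.0438 F [-0.5 -0.2 -2.4] t 38.58
lin [-0.0399 -0.0522  0.0551] rows 2.1 rot [ 3.2  1.6 -0.5] rows 0.5
yellow_station 0.98 [188.0, 80.0, 274.0, 188.0]
yellow_station 0.65 [399.0, 253.0, 469.0, 312.0]
[186  79] [269 183]
```

View pics/w18.png

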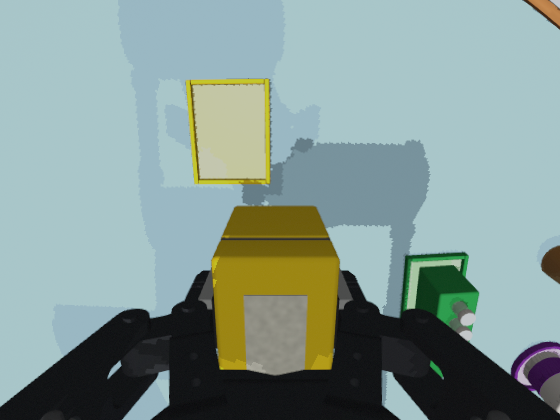

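The box hangs level and the yellow station is at (187-270, 80-184), ahead and slightly to the left. I'll compute its pose and move over it.

```bash
python3 -c "
from h import *
im=cv2.imread('pics/w18.png')[:,:,::-1]
p=seg(im,'yellow',(150,40,300,188),90,40); print(rect('wrist',p,.009)); go(.559,.348,.12,-68.3)
"
```

```text
(array([560.5, 350.5]), array([87.8, 68.9]), 21.5)
pos [0.529  0.291  0.1778] yaw -68.8 w 0.0435 F [ 0.1  0.6 -1.8] t 38.68
lin [-0.0407 -0.0516  0.0563] rows 2.1 rot [ 3.   1.6 -0.5] rows 0.5
```

>>> {"method": "send_rows", "body": {
  "plan": [
    {"linear": [-0.01,-0.013,0],"delta_rot": [3,1.6,-0.4],"fingers": 0.035},
    {"linear": [-0.013,-0.017,0],"delta_rot": [0,0,0],"fingers": 0.035},
    {"linear": [-0.01,-0.013,0],"delta_rot": [0,0,0],"fingers": 0.035},
    {"linear": [-0.004,-0.005,0],"delta_rot": [0,0,0],"fingers": 0.035},
    {"linear": [0,0,0.01],"delta_rot": [0,0,0],"fingers": 0.035},
    {"linear": [0,0,0.015],"delta_rot": [0,0,0],"fingers": 0.035},
    {"linear": [0,0,0.01],"delta_rot": [0,0,0],"fingers": 0.035},
    {"linear": [0,0,0],"delta_rot": [0,0,0],"fingers": 0.035},
    {"linear": [0,0,0],"delta_rot": [0,0,0],"fingers": 0.035}
  ]
}}

```text
clock: 39.43
position: [0.5608, 0.337, 0.139]
ee_rot: [0.002, 0.827, -0.563, 0.001]
contact_force: [-0.2, 0.1, -0.4]
width: 0.0436
```

```bash
python3 -c "
from h import *
manip.get_image('top');manip.get_image('top')
go(.559,.348,.050,-68.3)
"
```

```text
pos [0.5609 0.3372 0.1395] yaw -68.5 w 0.0435 F [ 0.2  0.3 -1.6] t 39.53
lin [-0.0111 -0.0023  0.0895] rows 2.2 rot [ 0.1 -0.2 -0.2] rows 0.0
```

>>> {"method": "send_rows", "body": {
  "plan": [
    {"linear": [-0.006,-0.001,0],"delta_rot": [0,0,-0.2],"fingers": 0.035},
    {"linear": [-0.004,-0.001,0.004],"delta_rot": [0,0,0],"fingers": 0.035},
    {"linear": [0,0,0.012],"delta_rot": [0,0,0],"fingers": 0.035},
    {"linear": [0,0,0.016],"delta_rot": [0,0,0],"fingers": 0.035},
    {"linear": [0,0,0.012],"delta_rot": [0,0,0],"fingers": 0.035},
    {"linear": [0,0,0.006],"delta_rot": [0,0,0],"fingers": 0.035},
    {"linear": [0,0,0],"delta_rot": [0,0,0],"fingers": 0.035},
    {"linear": [0,0,0],"delta_rot": [0,0,0],"fingers": 0.035}
  ]
}}

```text
clock: 40.2
position: [0.5615, 0.3515, 0.0924]
ee_rot: [-0.003, 0.828, -0.561, 0.003]
contact_force: [-0.1, -0.2, -1.6]
width: 0.0432
```

```bash
python3 -c "
from h import *
manip.get_image('top');manip.get_image('top')
go(.5595,.3485,.050,-68.3)
"
```

```text
pos [0.5618 0.3515 0.0929] yaw -68.2 w 0.0436 F [-0.3 -0.9 -1.5] t 40.3
lin [0.0019 0.0036 0.0428] rows 1.0 rot [-0.6 -0.1  0.1] rows 0.1
```

>>> {"method": "send_rows", "body": {
  "plan": [
    {"linear": [0.002,0.003,0.004],"delta_rot": [-0.5,0,0],"fingers": 0.035},
    {"linear": [0,0,0.01],"delta_rot": [0,0,0],"fingers": 0.035},
    {"linear": [0,0,0.01],"delta_rot": [0,0,0],"fingers": 0.035},
    {"linear": [0,0,0.006],"delta_rot": [0,0,0],"fingers": 0.035},
    {"linear": [0,0,0],"delta_rot": [0,0,0],"fingers": 0.035},
    {"linear": [0,0,0],"delta_rot": [0,0,0],"fingers": 0.035}
  ]
}}

```text
clock: 40.8
position: [0.5608, 0.3486, 0.0618]
ee_rot: [-0.001, 0.828, -0.561, 0.002]
contact_force: [0.1, 1.3, -1.7]
width: 0.0442
```

```bash
python3 -c "
from h import *
manip.get_image('top');manip.get_image('top')
go(.5595,.3485,.050,-68.3)
"
```

```text
pos [0.5608 0.3487 0.0621] yaw -68.3 w 0.0434 F [-0.4  0.4 -1.3] t 40.9
lin [-0.0004  0.0014  0.0121] rows 0.3 rot [-0.2 -0.1  0. ] rows 0.0
```

>>> {"method": "send_rows", "body": {
  "plan": [
    {"linear": [0,0.001,0.004],"delta_rot": [-0.2,0,0],"fingers": 0.035},
    {"linear": [0,0,0.004],"delta_rot": [0,0,0],"fingers": 0.035},
    {"linear": [0,0,0.002],"delta_rot": [0,0,0],"fingers": 0.035},
    {"linear": [0,0,0.001],"delta_rot": [0,0,0],"fingers": 0.035},
    {"linear": [0,0,0],"delta_rot": [0,0,0],"fingers": 0.035},
    {"linear": [0,0,0],"delta_rot": [0,0,0],"fingers": 0.035}
  ]
}}

```text
clock: 41.4
position: [0.5606, 0.3487, 0.0509]
ee_rot: [-0.001, 0.828, -0.561, 0.001]
contact_force: [0.2, -0.0, -1.5]
width: 0.0437
```

```bash
python3 -c "
from h import *
manip.get_image('top');manip.get_image('top')
go(.5595,.3485,.050,-68.3)
"
```

```text
pos [0.5607 0.3487 0.051 ] yaw -68.3 w 0.0437 F [-0.2 -0.5 -1.7] t 41.5
lin [-0.0003  0.0012  0.001 ] rows 0.0 rot [-0.1 -0.1  0. ] rows 0.0
```

>>> {"method": "send_rows", "body": {
  "plan": [
    {"linear": [0,0,0.0012],"delta_rot": [0,0,0],"fingers": 0.035},
    {"linear": [0,0,0],"delta_rot": [0,0,0],"fingers": 0.048},
    {"linear": [0,0,0],"delta_rot": [0,0,0],"fingers": 0.06},
    {"linear": [0,0,0],"delta_rot": [0,0,0],"fingers": 0.07},
    {"linear": [0,0,0],"delta_rot": [0,0,0],"fingers": 0.08},
    {"linear": [0,0,0],"delta_rot": [0,0,0],"fingers": 0.085},
    {"linear": [0,0,0],"delta_rot": [0,0,0],"fingers": 0.085},
    {"linear": [0,0,-0.02],"delta_rot": [0,0,0],"fingers": 0.085},
    {"linear": [0,0,-0.03],"delta_rot": [0,0,0],"fingers": 0.085},
    {"linear": [0,0,-0.04],"delta_rot": [0,0,0],"fingers": 0.085},
    {"linear": [0,0,-0.04],"delta_rot": [0,0,0],"fingers": 0.085},
    {"linear": [0,0,-0.03],"delta_rot": [0,0,0],"fingers": 0.085}
  ]
}}

```text
clock: 42.5
position: [0.5563, 0.3467, 0.2074]
ee_rot: [0.007, 0.828, -0.561, -0.003]
contact_force: [0.7, -0.2, 0.1]
width: 0.0848
```

```bash
python3 -c "
from h import *
manip.get_image('top')
a=look('w19.png')
b=save('scene','s1.png')
top=cv2.resize(a[20:320,100:560],None,fx=1,fy=1)
sc=cv2.resize(b[180:330,130:480],None,fx=1.9,fy=1.9,interpolation=cv2.INTER_CUBIC)
c=np.zeros((300+sc.shape[0],max(460,sc.shape[1]),3),np.uint8);c[:300,:460]=top;c[300:,:sc.shape[1]]=sc
cv2.imwrite('pics/f1.png',c[:600,:,::-1])
go(.45,.2,.3)
for o in manip.find_in('jar','scene')[:1]+manip.find_in('mouse','scene')[:1]: print(o['extent'].__repr__() if 0 else np.round(o['extent']))
"
```

```text
pos [0.5576 0.3473 0.2081] yaw -68.3 w 0.085 F [-0.1  0.1 -0.9] t 42.65
lin [ 0.0972  0.1554 -0.0901] rows 4.9 rot [ 0.6 -0.1 -0. ] rows 0.1
[308. 247. 323. 269.]
```

View pics/f1.png

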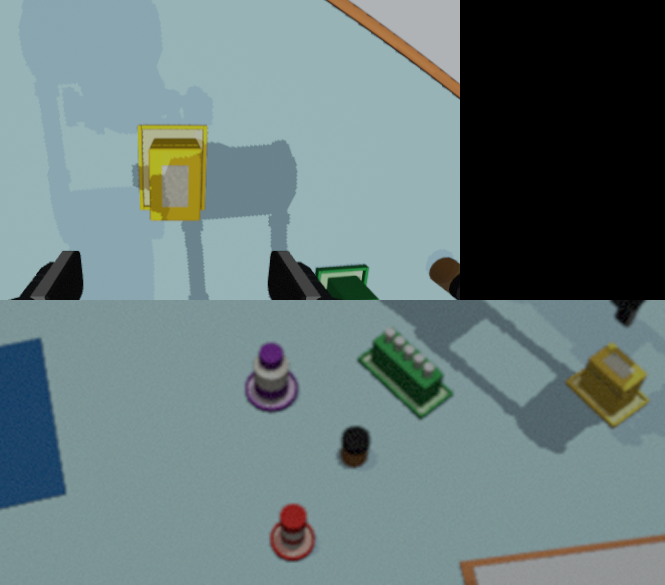

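All four items stand upright in their own stations: the box inside the yellow rim in the top view, and the vial, bottle and rack in the scene view. The jar hasn't been moved and the gripper is clear, so I'll hand in.

```bash
python3 -c "
from h import *
print(manip.sign_off(), manip.get_state()['clock'])"
```

```text
the job is handed in; nothing more can be done
the job is handed in; nothing more can be done
```

All four items are in their own stations, placed in the order you listed: vial in red, bottle in purple, rack in green and slide box in yellow. I handed in at about 43 s on the robot's clock, with the gripper open and about 15 cm above the box.

- **Items:** the last wrist and scene pictures show all four upright and inside their rims. I judged that they sit flat from those pictures and from the release heights, which came within about 1 mm of those expected. Contact forces on touchdown were too small to stand out from the sensor noise.
- **Bystanders:** the jar's box in the scene picture is within 3 px of where it was at the start. The detector did not find the mouse in the last scene picture and it lay outside the view I checked. The arm only passed well above it and reported no contact.
- **Disagreements:** station positions from the two cameras differed by up to about 4 mm, and I aimed between them. That is well inside the 8–9 mm clearance.
- **Refused moves:** my first two move calls were refused because rows need all three fields. They moved nothing.

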